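Load a bench centrifuge in balanced pairs

ROBOT

A 6-joint arm with a two-finger parallel gripper is mounted at the origin on a cart in front of the work surface, level with it; the furniture and walls round the work are solid. World frame = base frame: x ahead of the robot, y to its left, z up, the work surface at z = 0. Lengths are in m, angles in rad, forces in N, time in s.
With the tool pointing down it reaches from about 0.3 to 0.875 m from the base axis. Payload 6.4 kg.
Tool frame: the origin (TCP) lies at the very end of the fingers, on their centre line; the grasp point (between the pads) lies ctrl.grip_point_offset behind it (ctrl.grip_point_offset is the distance from the TCP to the grasp point, in m); z points along the fingers, x is the direction in which the jaws open and shut, and the axes are right-handed (so a half turn about z gives the same grasp; the last joint's range is limited). The gripper opens to 85 mm and grips with 20 to 120 N. Pads are 22 mm wide; open, the fingers measure 114 mm over their backs; the gripper's body (76 mm by 85 mm) begins 54 mm behind the grasp point. The pads swing forward as they close: fully open they stand 13 mm farther back than shut.
Start: joints at [1.056, 0.181, 1.607, -0, 1.354, -0.206], TCP at [0.175, 0.548, 0.201] pointing down, gripper open.
Joint ranges: [-2.99, 2.99], [-0.89, 2.07], [0.3, 2.58], [-1.14, 4.28], [0, 2.63], [-3.12, 3.12]. Speed limits (rad/s): [2.57, 2.57, 3.01, 3.14, 3.14, 3.14].

INTERFACE

Orientations are given as a unit quaternion [w, x, y, z].
In Python, from bench import get_obs, viewer, workorder, ctrl gives the robot as it stands. The module is installed in compiled form; this text tells all that it offers.
- The arm moves only by the tool move_arm, never from a script. Its argument "increments" is a list of rows, each an object of numbers: "tx", "ty", "tz": the shift along the tool's x, y, z in m; "turn": the turn about the tool's z in degrees. A call has 1 to 20 rows; each row is the pose to reach, as a shift and turn from the pose commanded when the call began, along the tool's axes at that moment; what a row does not reach only later rows make up. A row lasts 1/12 s, in which the tool goes at most 41.7 mm and 7.16 degrees, less where a joint would pass 70% of its speed; a pose out of reach is approached as far as the arm can. A call with a gripper value outside its range is refused whole. "gripper" is the opening, from 0 (shut) to 1 (fully open), set as the call begins (left out, the last holds). The fingers move at their own pace and stop on an object; the grip force is fixed at half the most. Time passes only in rows, so rows that repeat a pose let the fingers close. It gives the time, the measured TCP pose, the force and the opening at its end, in the units of the state.
- get_obs(): the state, without advancing time (a new reading comes with each control period).
- viewer.camera(name): name is "side" or "top" or "wrist"; returns (picture, depth): 400x640x3 uint8, red, green, blue; 400x640 float32, m along the optical axis (not along the pixel's ray), 0 where there is no reading.
- viewer.get_calibration(name): a dict with "intrinsics" (3x3 intrinsics, pixels), "k1" (the pictures are not rectified: a ray, as slopes to the right and down, at radius r is drawn at 1 + k1 r^2 times it, then the intrinsics apply), "origin" and "attitude" of the camera in the world. Camera axes: x right, y up, looking along -z (the intrinsics and any distortion apply to the point x, -y, -z); pixel columns grow to the right and rows downward; lengths in m; the calibration is good to about 2 mm. A picture is of the moment at which its call begins: read the wrist's pose just before it. get_calibration takes no time and is no camera call; for the wrist camera it gives the pose at the moment of the call.
- workorder.hand_in(): hands the job in, once; it reports no verdict.
The state is a dict: "time_s": time; "q": joint angles; "dq": joint speeds; "joint_efforts": joint torques, N m; "eef_pos": TCP position; "eef_rot": TCP orientation; "wrist_force": force on the tool from outside, world axes, zero at the start; "torque": the same for the moment, N m; "opening": opening from 0.0 (shut) to 1.0 (fully open).
Only numpy, scipy, OpenCV 4.12 (cv2) and the standard library are available. Lean on these libraries where they do the work, as an engineer would, in place of code of your own. Each camera call takes 0.05 s, during which the arm holds its last target.

TASK

Load the open centrifuge for a balanced spin: take the two red-capped and the two yellow-capped tubes out of the rack and set one in each of the rotor's four buckets, upright and all the way down, so that the tubes with the same cap colour sit directly opposite each other. Keep the tubes upright on the way, and leave the blue-capped and the green-capped tube in their places in the rack.

Things in the scene. Friction and masses are not known exactly. Their poses are not given: they have to be found in the camera images.
- tube_red_1_center (a point): tube with a red cap, nearly full, 95 mm tall: clear round-bottomed body 27 mm across; ribbed cap 31 mm across, top 15 mm. Point: on its axis half-way up, 47.5 mm from foot and cap top; z to the cap. Starts upright in a rack. 55 g, like the other red one. Lift straight up by the cap.
- tube_red_2_center (a point): tube with a red cap, nearly full, 95 mm tall: clear round-bottomed body 27 mm across; ribbed cap 31 mm across, top 15 mm. Point: on its axis half-way up, 47.5 mm from foot and cap top; z to the cap. Starts upright in a rack. 55 g, like the other red one. Lift straight up by the cap.
- tube_yellow_1_center (a point): tube with a yellow cap, half full, 95 mm tall: clear round-bottomed body 27 mm across; ribbed cap 31 mm across, top 15 mm. Point: on its axis half-way up, 47.5 mm from foot and cap top; z to the cap. Starts upright in a rack. 38 g, like the other yellow one. Lift straight up by the cap.
- tube_yellow_2_center (a point): tube with a yellow cap, half full, 95 mm tall: clear round-bottomed body 27 mm across; ribbed cap 31 mm across, top 15 mm. Point: on its axis half-way up, 47.5 mm from foot and cap top; z to the cap. Starts upright in a rack. 38 g, like the other yellow one. Lift straight up by the cap.
- tube_blue_center (a point): tube with a blue cap, two thirds full, 95 mm tall: clear round-bottomed body 27 mm across; ribbed cap 31 mm across, top 15 mm. Point: on its axis half-way up, 47.5 mm from foot and cap top; z to the cap. Starts upright in a rack. Rack: 2 x 3 square cells 31 mm wide, 60 mm apart both ways, squared to the tubes' x, y at the start.
- tube_green_center (a point): tube with a green cap, a quarter full, 95 mm tall: clear round-bottomed body 27 mm across; ribbed cap 31 mm across, top 15 mm. Point: on its axis half-way up, 47.5 mm from foot and cap top; z to the cap. Starts upright in a rack. Rack: low, aluminium, deck top 53 mm and floor 6 mm above the desk, so caps stand well clear.
- bucket_1_mouth (a point): dark round steel bucket of the rotor, one of four alike. Point: centre of its open mouth, 100 mm above the desk; z up. Mouth 41 mm wide, narrowing in 20 mm to a 32 mm bore; floor 56 mm below the mouth, so a seated tube's point is 8 mm below it. Opposite buckets are 92 mm apart, neighbours 65 mm (numbers do not tell which).
- bucket_2_mouth (a point): dark round steel bucket of the rotor, one of four alike. Point: centre of its open mouth, 100 mm above the desk; z up. Mouth 41 mm wide, narrowing in 20 mm to a 32 mm bore; floor 56 mm below the mouth, so a seated tube's point is 8 mm below it. The rotor sits in a round white housing 208 mm across, rim 113 mm above the desk, 44 mm clear of the bucket's axis.
- bucket_3_mouth (a point): dark round steel bucket of the rotor, one of four alike. Point: centre of its open mouth, 100 mm above the desk; z up. Mouth 41 mm wide, narrowing in 20 mm to a 32 mm bore; floor 56 mm below the mouth, so a seated tube's point is 8 mm below it. The rotor is locked and does not turn; its centre nut is lower than the lip.
- bucket_4_mouth (a point): dark round steel bucket of the rotor, one of four alike. Point: centre of its open mouth, 100 mm above the desk; z up. Mouth 41 mm wide, narrowing in 20 mm to a 32 mm bore; floor 56 mm below the mouth, so a seated tube's point is 8 mm below it. The centrifuge's lid stands open, leaning back, on the side away from the robot, top 0.27 m above the desk.

How it is judged:
At the end, for the whole second after the job is handed in: Each red and yellow tube at rest in a bucket: centre within 8 mm of its axis, over 2 mm below the mouth, lean under 0.15 rad; the reds over 78 mm apart, the yellows too (opposite buckets: 92, neighbours: 65). Blue and green tubes within 15 mm of their start, lean under 0.15 rad (((horizontal distance between tube_red_1_center and bucket_1_mouth below 0.008 m and z of tube_red_1_center in the frame of bucket_1_mouth below -0.002 m) or (horizontal distance between tube_red_1_center and bucket_2_mouth below 0.008 m and z of tube_red_1_center in the frame of bucket_2_mouth below -0.002 m) or (horizontal distance between tube_red_1_center and bucket_3_mouth below 0.008 m and z of tube_red_1_center in the frame of bucket_3_mouth below -0.002 m) or (horizontal distance between tube_red_1_center and bucket_4_mouth below 0.008 m and z of tube_red_1_center in the frame of bucket_4_mouth below -0.002 m)) and angle between each of tube_red_1_center, tube_red_2_center, tube_yellow_1_center, tube_yellow_2_center, tube_blue_center, tube_green_center's own z axis and vertical below 0.15 rad and linear speed of each of tube_red_1, tube_red_2, tube_yellow_1, tube_yellow_2 below 0.02 m/s and ((horizontal distance between tube_red_2_center and bucket_1_mouth below 0.008 m and z of tube_red_2_center in the frame of bucket_1_mouth below -0.002 m) or (horizontal distance between tube_red_2_center and bucket_2_mouth below 0.008 m and z of tube_red_2_center in the frame of bucket_2_mouth below -0.002 m) or (horizontal distance between tube_red_2_center and bucket_3_mouth below 0.008 m and z of tube_red_2_center in the frame of bucket_3_mouth below -0.002 m) or (horizontal distance between tube_red_2_center and bucket_4_mouth below 0.008 m and z of tube_red_2_center in the frame of bucket_4_mouth below -0.002 m)) and ((horizontal distance between tube_yellow_1_center and bucket_1_mouth below 0.008 m and z of tube_yellow_1_center in the frame of bucket_1_mouth below -0.002 m) or (horizontal distance between tube_yellow_1_center and bucket_2_mouth below 0.008 m and z of tube_yellow_1_center in the frame of bucket_2_mouth below -0.002 m) or (horizontal distance between tube_yellow_1_center and bucket_3_mouth below 0.008 m and z of tube_yellow_1_center in the frame of bucket_3_mouth below -0.002 m) or (horizontal distance between tube_yellow_1_center and bucket_4_mouth below 0.008 m and z of tube_yellow_1_center in the frame of bucket_4_mouth below -0.002 m)) and ((horizontal distance between tube_yellow_2_center and bucket_1_mouth below 0.008 m and z of tube_yellow_2_center in the frame of bucket_1_mouth below -0.002 m) or (horizontal distance between tube_yellow_2_center and bucket_2_mouth below 0.008 m and z of tube_yellow_2_center in the frame of bucket_2_mouth below -0.002 m) or (horizontal distance between tube_yellow_2_center and bucket_3_mouth below 0.008 m and z of tube_yellow_2_center in the frame of bucket_3_mouth below -0.002 m) or (horizontal distance between tube_yellow_2_center and bucket_4_mouth below 0.008 m and z of tube_yellow_2_center in the frame of bucket_4_mouth below -0.002 m)) and horizontal distance between tube_red_1_center and tube_red_2_center above 0.078 m and horizontal distance between tube_yellow_1_center and tube_yellow_2_center above 0.078 m and distance of each of tube_blue_center, tube_green_center from where it was at the start of the episode below 0.015 m); the robot touches nothing.
It fails at once if a tube is tipped over (more than 0.7 rad from upright) (angle between any of tube_red_1_center, tube_yellow_1_center, tube_blue_center, tube_green_center, tube_red_2_center, tube_yellow_2_center's own z axis and vertical above 0.7 rad).
It fails at once if the blue- or green-capped tube is taken from its place (moved more than 25 mm) (distance of any of tube_blue_center, tube_green_center from where it was at the start of the episode above 0.025 m).
It also fails if it takes over 99 s, if anything falls off the work surface, if the arm or the gripper's body presses on something with over 40 N, if the wrist force passes 120 N, or if a joint passes its speed limit or range.

## Working session

There is one attempt and no reset: what is moved stays moved. The work goes in short steps, Python scripts to look and compute and a tool call to move; the robot and the scene stay as the last step left them, time stands still between calls to the robot, and variables do not carry over. Pictures are saved under pics/ and viewed, and the job is handed in when it is done.

Besides the shell and the picture viewer there is one more tool, called after "Request:" by a JSON object that holds its "fn" and its "kwargs". move_arm: Moves the arm, as the interface text tells. Its arguments: {"type":"object","properties":{"increments":{"type":"array"},"gripper":{"type":"number"}},"required":["increments"]}

```bash
mkdir -p pics
python3 - <<'E'
from bench import get_obs, viewer, workorder, ctrl
import cv2,numpy as np
print(get_obs()); print(ctrl.grip_point_offset)
for n in ['top','side','wrist']:
    c=viewer.get_calibration(n); print(n,c)
    p,d=viewer.camera(n)
    cv2.imwrite(f'pics/{n}0.png',p[:,:,::-1]); np.savez(f'{n}0.npz',p=p,d=d,**{k:np.array(v) for k,v in c.items()})
E
```

```text
{'time_s': 0.0, 'q': array([ 1.05570490e+00,  1.81522288e-01,  1.60802546e+00, -9.35974584e-06,
        1.35381136e+00, -2.06312414e-01]), 'dq': array([-0.00036453,  0.00010681, -0.00072345, -0.00162909,  0.00137165,
        0.00026183]), 'joint_efforts': array([ 7.24280744e-05, -4.44870615e+01, -3.51334870e+01, -2.16390004e-04,
        8.99769890e-03,  2.82054572e-06]), 'eef_pos': array([0.17442262, 0.54725903, 0.19968632]), 'eef_rot': array([ 3.68092891e-04,  8.07431940e-01,  5.89960068e-01, -8.02884405e-04]), 'wrist_force': array([-0.51903782, -0.30812545, -0.48355592]), 'torque': array([0.01367834, 0.03590801, 0.04438854]), 'opening': 1.000185275058253}
0.0187
top {'intrinsics': array([[362.70220008,   0.        , 323.66822603],
       [  0.        , 362.70220008, 199.37715105],
       [  0.        ,   0.        ,   1.        ]]), 'k1': -0.030346967503332514, 'origin': array([ 0.38611865, -0.13823912,  0.97918656]), 'attitude': array([-0.69672463, -0.04882023,  0.04100613,  0.71449974])}
side {'intrinsics': array([[468.31672189,   0.        , 317.70318186],
       [  0.        , 468.31672189, 189.69027454],
       [  0.        ,   0.        ,   1.        ]]), 'k1': -0.1006124616335845, 'origin': array([0.28022421, 0.74137573, 0.7557739 ]), 'attitude': array([-0.11783137, -0.06480929,  0.45431498,  0.8806324 ])}
wrist {'intrinsics': array([[351.67558803,   0.        , 312.55570029],
       [  0.        , 351.67558803, 195.81392579],
       [  0.        ,   0.        ,   1.        ]]), 'k1': -0.021368024951487367, 'origin': array([0.10597893, 0.56965613, 0.37456645]), 'attitude': array([ 0.79940436, -0.11693276, -0.08422266,  0.58325461])}
```

View pics/top0.png

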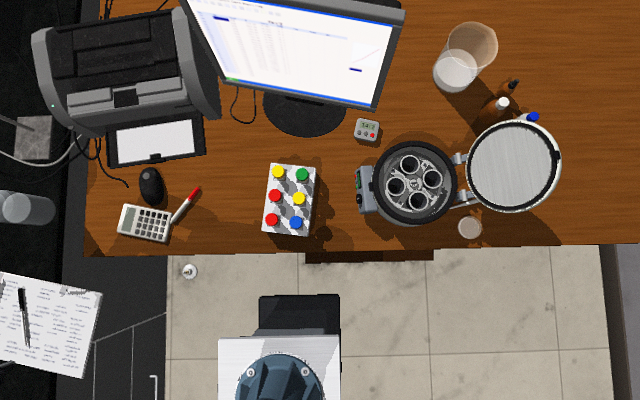

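View pics/side0.png

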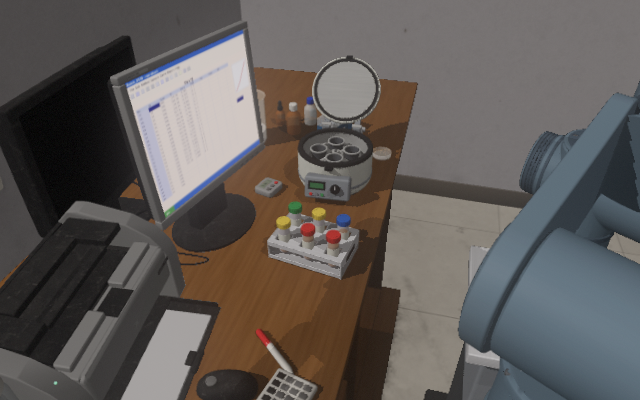

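View pics/wrist0.png

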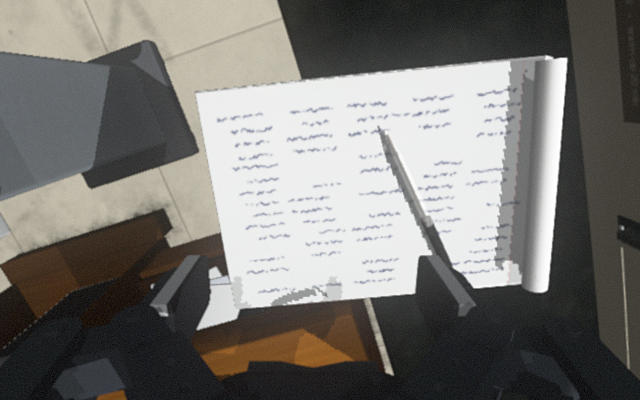

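```bash
cat > h.py <<'E'
import numpy as np, cv2
from scipy.spatial.transform import Rotation as R
def cam(c):
    q=np.array(c['attitude']); return np.array(c['intrinsics']),float(c['k1']),np.array(c['origin']),R.from_quat(q[[1,2,3,0]]).as_matrix()
def dist(K,k1): return K,np.array([k1,0,0,0,0.])
def ray(c,uv):
    K,k1,o,M=cam(c); uv=np.atleast_2d(uv).astype(float)
    s=cv2.undistortPoints(uv.reshape(-1,1,2),K,np.array([k1,0,0,0,0.])).reshape(-1,2)
    return o,(M@np.c_[s[:,0],-s[:,1],-np.ones(len(s))].T).T
def onz(c,uv,z):
    o,d=ray(c,uv); return o+d*((z-o[2])/d[:,2])[:,None]
def proj(c,P):
    K,k1,o,M=cam(c); p=(np.atleast_2d(P)-o)@M; x=p*[1,-1,-1]
    return cv2.projectPoints(x,np.zeros(3),np.zeros(3),K,np.array([k1,0,0,0,0.]))[0].reshape(-1,2)
def crop(p,x0,y0,w,h,s,fn):
    im=cv2.resize(p[y0:y0+h,x0:x0+w,::-1],None,fx=s,fy=s,interpolation=cv2.INTER_CUBIC); cv2.imwrite(fn,im)
E
python3 - <<'E'
from h import *
f=np.load('top0.npz'); p,d=f['p'],f['d']
crop(p,255,150,75,100,6,'pics/rack.png'); crop(p,350,130,130,100,6,'pics/cen.png')
hsv=cv2.cvtColor(p,cv2.COLOR_RGB2HSV)
m=((hsv[...,1]>150)&(hsv[...,2]>110)); m[:, :255]=0; m[:,325:]=0;m[:155]=0;m[240:]=0
m2=np.zeros_like(m); m2[162:237,262:318]=m[162:237,262:318]
n,l,s,ce=cv2.connectedComponentsWithStats(m2.astype(np.uint8))
for i in range(1,n):
    if s[i,4]>25:
        mm=l==i; print(ce[i],s[i],np.median(p[mm],0),onz(f,ce[i],0.1).round(4),d[mm].mean())
E
```

```text
[264.32  181.288] [262 162   9  56 250] [126.  71.  25.] [[0.5474 0.0154 0.1   ]] 0.9949689
[277.64705882 171.1092437 ] [272 165  13  13 119] [247. 228.  14.] [[ 0.5721 -0.0178  0.1   ]] 0.89617425
[301.46788991 173.5412844 ] [296 168  12  12 109] [ 33. 158.  64.] [[ 0.5643 -0.0767  0.1   ]] 0.8934544
[274.42975207 194.7768595 ] [269 189  12  13 121] [233.  27.  22.] [[ 0.5131 -0.0094  0.1   ]] 0.8806304
[298.57936508 197.72222222] [293 192  13  13 126] [247. 228.  16.] [[ 0.5043 -0.0686  0.1   ]] 0.8867725
[271.21774194 218.92741935] [265 213  13  13 124] [234.  27.  22.] [[ 0.454  -0.0011  0.1   ]] 0.87359226
[295.36  221.808] [290 216  12  13 125] [ 27.  91. 215.] [[ 0.4455 -0.0598  0.1   ]] 0.8724504
```

View pics/rack.png

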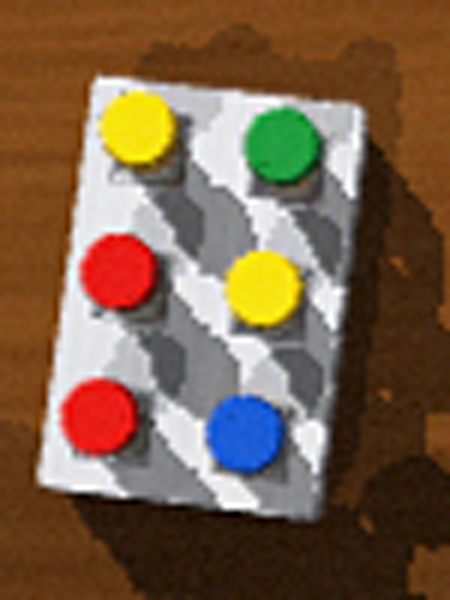

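View pics/cen.png

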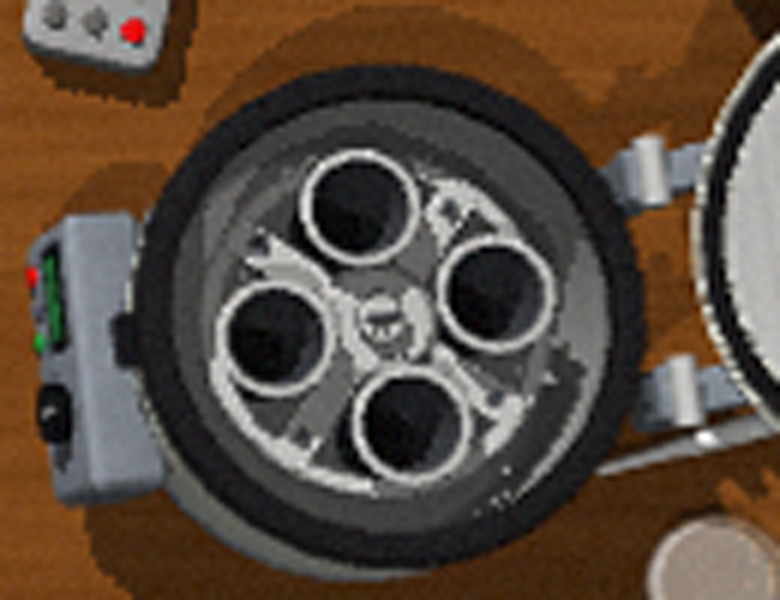

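Run:
```python
from h import *
from scipy.optimize import least_squares
f=np.load('top0.npz'); d=f['d']
caps=np.array([[277.65,171.1],[301.47,173.54],[274.43,194.78],[298.58,197.72],[271.2,218.93],[295.36,221.8]])
P=onz(f,caps,0.100)[:,:2]
ij=np.array([[i,j] for i in (1,0,-1) for j in (.5,-.5)])*0.06
def g(v): 
    c,s=np.cos(v[2]),np.sin(v[2]); return v[:2]+ij@np.array([[c,s],[-s,c]])
r=least_squares(lambda v:(g(v)-P).ravel(),[.5,-.04,0]); print('rack yaw deg',np.degrees(r.x[2]),'\n',g(r.x).round(4),'\nres',(g(r.x)-P).round(4))
b=np.array([[360,207],[496,294],[411,424],[275,338.]])/6+[349.58,129.58]
B=onz(f,b,0.1)[:,:2]; print(B.round(4), B.mean(0)); print([np.linalg.norm(B[i]-B[j]).round(4) for i,j in ((0,2),(1,3),(0,1),(1,2),(2,3),(3,0))])
sd=np.load('side0.npz'); p=sd['p'].copy()
for q in np.r_[np.c_[g(r.x),np.full(6,.101)],np.c_[B,np.full(4,.1)]]:
    u=proj(sd,q)[0]; cv2.circle(p,(int(round(u[0])),int(round(u[1]))),1,(0,255,255),-1)
crop(p,260,120,140,150,5,'pics/sidechk.png')
```

```text
rack yaw deg -8.055630411551519 
 [[ 0.5725 -0.0176]
 [ 0.5641 -0.077 ]
 [ 0.5131 -0.0092]
 [ 0.5047 -0.0686]
 [ 0.4537 -0.0008]
 [ 0.4453 -0.0602]] 
res [[ 0.0004  0.0002]
 [-0.0002 -0.0003]
 [-0.      0.0002]
 [ 0.0004 -0.    ]
 [-0.0003  0.0003]
 [-0.0003 -0.0003]]
[[ 0.581  -0.3443]
 [ 0.5432 -0.3981]
 [ 0.4905 -0.3601]
 [ 0.5273 -0.3066]] [ 0.53550509 -0.35229763]
[np.float64(0.0919), np.float64(0.0929), np.float64(0.0657), np.float64(0.065), np.float64(0.065), np.float64(0.0657)]
```

View pics/sidechk.png

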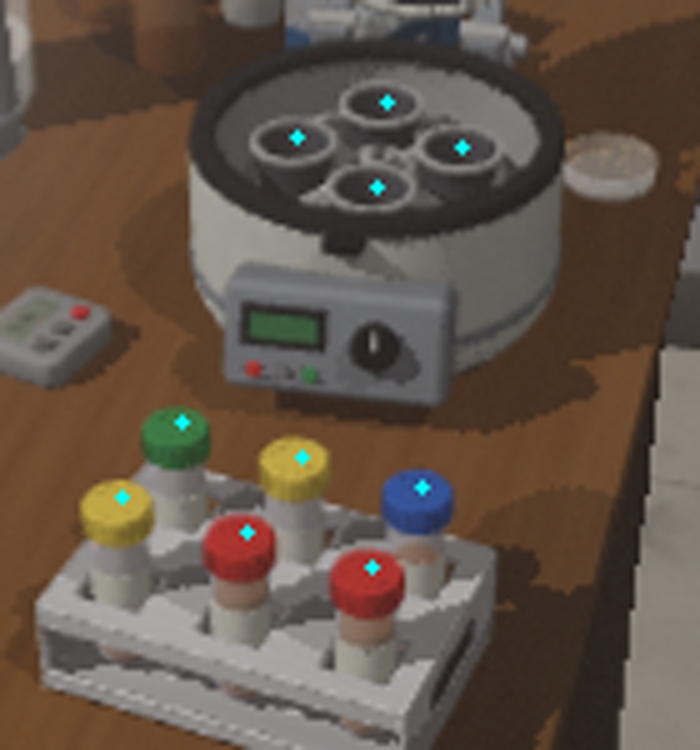

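```bash
cat >> h.py <<'E'
def to(tgt,yaw=37.):
    from bench import get_obs
    o=get_obs(); q=o['eef_rot']; r=R.from_quat(q[[1,2,3,0]]); M=r.as_matrix()
    t=M.T@(np.array(tgt)-o['eef_pos']); y=np.degrees(np.arctan2(M[1,0],M[0,0]))
    print('t',round(o['time_s'],2),'pos',o['eef_pos'].round(4),'yaw',y.round(2),'tilt',np.degrees(np.arccos(-M[2,2])).round(2),'open',round(o['opening'],3),'F',o['wrist_force'].round(1))
    print('-> txyz',t.round(4),'turn',round(y-yaw,2))
E
python3 -c "
from h import *
to([.4537,-.0008,.2])"
```

```text
t 0.15 pos [0.1745 0.5474 0.1999] yaw 72.31 tilt 0.08 open 1.004 F [0.6 0.1 0.3]
-> txyz [-4.375e-01  4.326e-01  4.000e-04] turn 35.31
```

Request:
{"fn": "move_arm", "kwargs": {"increments": [{"tx":-0.4375,"ty":0.4326,"tz":0,"turn":35.3},{"tx":-0.4375,"ty":0.4326,"tz":0,"turn":35.3},{"tx":-0.4375,"ty":0.4326,"tz":0,"turn":35.3},{"tx":-0.4375,"ty":0.4326,"tz":0,"turn":35.3},{"tx":-0.4375,"ty":0.4326,"tz":0,"turn":35.3},{"tx":-0.4375,"ty":0.4326,"tz":0,"turn":35.3},{"tx":-0.4375,"ty":0.4326,"tz":0,"turn":35.3},{"tx":-0.4375,"ty":0.4326,"tz":0,"turn":35.3},{"tx":-0.4375,"ty":0.4326,"tz":0,"turn":35.3},{"tx":-0.4375,"ty":0.4326,"tz":0,"turn":35.3},{"tx":-0.4375,"ty":0.4326,"tz":0,"turn":35.3},{"tx":-0.4375,"ty":0.4326,"tz":0,"turn":35.3},{"tx":-0.4375,"ty":0.4326,"tz":0,"turn":35.3},{"tx":-0.4375,"ty":0.4326,"tz":0,"turn":35.3},{"tx":-0.4375,"ty":0.4326,"tz":0,"turn":35.3},{"tx":-0.4375,"ty":0.4326,"tz":0,"turn":35.3},{"tx":-0.4375,"ty":0.4326,"tz":0,"turn":35.3},{"tx":-0.4375,"ty":0.4326,"tz":0,"turn":35.3},{"tx":-0.4375,"ty":0.4326,"tz":0,"turn":35.3},{"tx":-0.4375,"ty":0.4326,"tz":0,"turn":35.3}], "gripper": 0.65}}

```text
time_s: 1.82
eef_pos: [0.4534, 0.0007, 0.2005]
eef_rot: [-0.0, 0.948, 0.318, -0.0]
wrist_force: [0.2, -0.2, -0.3]
opening: 0.649
```

Run:
```python
from h import *
from bench import viewer
c=viewer.get_calibration('wrist'); p,d=viewer.camera('wrist')
p=p.copy()
for q in [(.5725,-.0176),(.5641,-.077),(.5131,-.0092),(.5047,-.0686),(.4537,-.0008),(.4453,-.0602)]:
    u=proj(c,[*q,.101])[0]; print(u); cv2.circle(p,(int(round(u[0])),int(round(u[1]))),2,(0,255,255),-1)
cv2.imwrite('pics/w1.png',p[:,:,::-1]); to([.4537,-.0008,.076])
```

```text
[407.79279059 279.74405696]
[357.67701071 321.01153701]
[361.61232256 235.04367926]
[311.24578107 279.77615039]
[311.2676022  186.32604139]
[260.89445342 234.92981642]
t 1.87 pos [0.4535 0.0007 0.2006] yaw 37.12 tilt 0.01 open 0.654 F [ 0.7 -0.3 -1.2]
-> txyz [-0.0008  0.0013  0.1246] turn 0.12
```

View pics/w1.png

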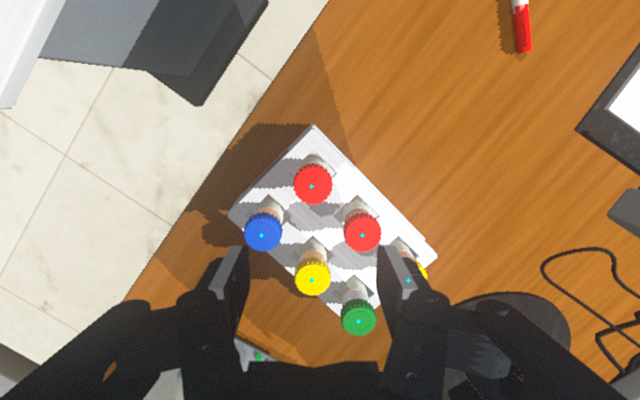

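Run:
```python
from h import *
from bench import viewer,get_obs
c=viewer.get_calibration('wrist'); p,d=viewer.camera('wrist')
crop(p,220,130,200,150,4,'pics/w1c.png')
print('tcp px',proj(c,get_obs()['eef_pos']), 'below tcp at .101', proj(c,[*get_obs()['eef_pos'][:2],.101]))
```

```text
tcp px [[311.99488755 232.29742081]] below tcp at .101 [[312.14538584 184.74427159]]
```

View pics/w1c.png

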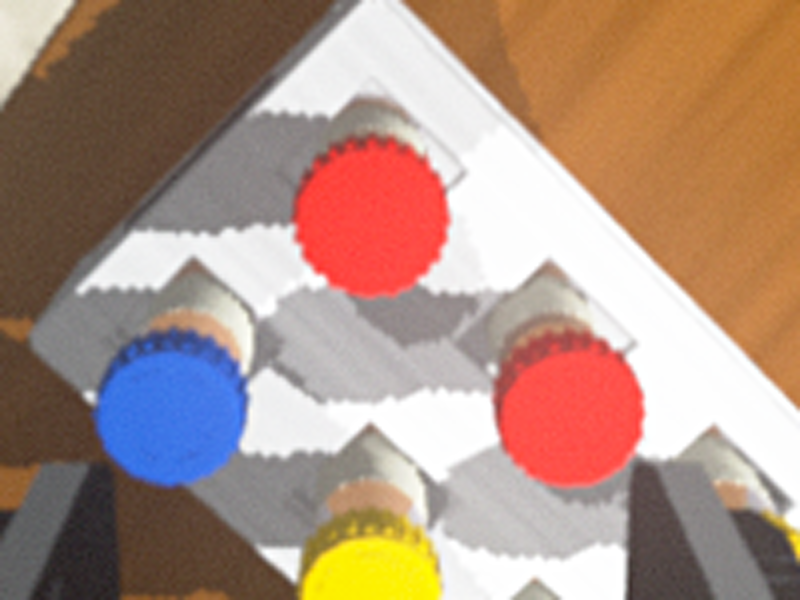

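Request:
{"fn": "move_arm", "kwargs": {"increments": [{"tx":0,"ty":0.0005,"tz":0.03},{"tx":0,"ty":0.0005,"tz":0.06},{"tx":0,"ty":0.0005,"tz":0.09},{"tx":0,"ty":0.0005,"tz":0.105},{"tx":0,"ty":0.0005,"tz":0.115},{"tx":0,"ty":0.0005,"tz":0.1245},{"tx":0,"ty":0.0005,"tz":0.1245},{"tx":0,"ty":0.0005,"tz":0.1245},{"tx":0,"ty":0.0005,"tz":0.1245}]}}

```text
validation failed for argument at $.in...
```

Request:
{"fn": "move_arm", "kwargs": {"increments": [{"tz":0},{"tz":0},{"tz":0},{"tz":0},{"tz":0},{"tz":0},{"tz":0},{"tz":0},{"tz":-0.01},{"tz":-0.025},{"tz":-0.045},{"tz":-0.07},{"tz":-0.095},{"tz":-0.12},{"tz":-0.14},{"tz":-0.15},{"tz":-0.15},{"tz":-0.15}], "gripper": 0}}

```text
validation failed for argument at $.in...
```

Run:
```python
from h import *
from bench import viewer,get_obs
p,d=viewer.camera('wrist');cv2.imwrite('pics/w2.png',p[:,:,::-1])
p,d=viewer.camera('side');crop(p,220,100,240,180,3,'pics/s2.png')
to([.5273,-.3057,.225])
```

```text
t 2.02 pos [4.538e-01 3.000e-04 2.007e-01] yaw 37.09 tilt 0.02 open 0.646 F [ 0.2 -0.1 -0.2]
-> txyz [-0.1259  0.2884 -0.0242] turn 0.09
```

View pics/w2.png

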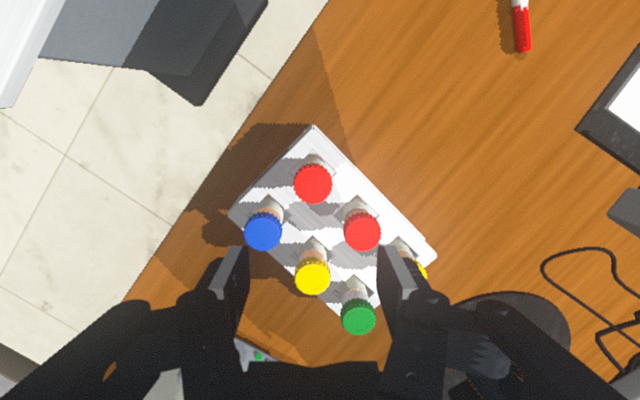

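View pics/s2.png

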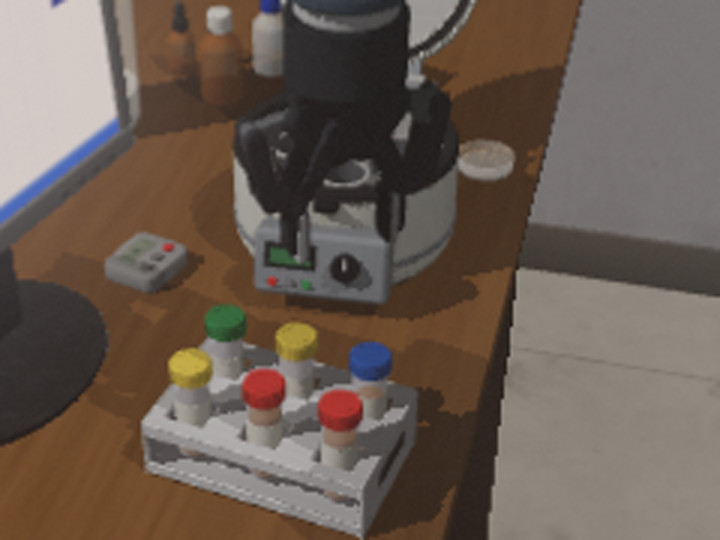

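The rows need all four keys, so the moves were refused and the arm did not move. The pictures show the gripper over the red tube, with all six tubes untouched. I'll resend the moves with every key given.

Request:
{"fn": "move_arm", "kwargs": {"increments": [{"tx":0,"ty":0,"tz":0.03,"turn":0},{"tx":0,"ty":0,"tz":0.06,"turn":0},{"tx":0,"ty":0,"tz":0.09,"turn":0},{"tx":0,"ty":0,"tz":0.105,"turn":0},{"tx":0,"ty":0,"tz":0.115,"turn":0},{"tx":0,"ty":0,"tz":0.1245,"turn":0},{"tx":0,"ty":0,"tz":0.1245,"turn":0},{"tx":0,"ty":0,"tz":0.1245,"turn":0},{"tx":0,"ty":0,"tz":0.1245,"turn":0}], "gripper": 0.65}}

```text
time_s: 2.77
eef_pos: [0.455, -0.0007, 0.0772]
eef_rot: [0.001, 0.948, 0.317, 0.001]
wrist_force: [0.1, -0.5, -0.0]
opening: 0.647
```

Request:
{"fn": "move_arm", "kwargs": {"increments": [{"tx":0,"ty":0,"tz":0,"turn":0},{"tx":0,"ty":0,"tz":0,"turn":0},{"tx":0,"ty":0,"tz":0,"turn":0},{"tx":0,"ty":0,"tz":0,"turn":0},{"tx":0,"ty":0,"tz":0,"turn":0},{"tx":0,"ty":0,"tz":0,"turn":0},{"tx":0,"ty":0,"tz":0,"turn":0},{"tx":0,"ty":0,"tz":0,"turn":0},{"tx":0,"ty":0,"tz":-0.01,"turn":0},{"tx":0,"ty":0,"tz":-0.025,"turn":0},{"tx":0,"ty":0,"tz":-0.045,"turn":0},{"tx":0,"ty":0,"tz":-0.07,"turn":0},{"tx":0,"ty":0,"tz":-0.095,"turn":0},{"tx":0,"ty":0,"tz":-0.12,"turn":0},{"tx":0,"ty":0,"tz":-0.14,"turn":0},{"tx":0,"ty":0,"tz":-0.15,"turn":0},{"tx":0,"ty":0,"tz":-0.15,"turn":0},{"tx":0,"ty":0,"tz":-0.15,"turn":0}], "gripper": 0}}

```text
time_s: 4.27
eef_pos: [0.4539, -0.0004, 0.226]
eef_rot: [0.0, 0.948, 0.317, 0.0]
wrist_force: [0.3, -0.4, -0.0]
opening: -0.004
```

Run:
```python
from h import *
from bench import viewer,get_obs
p,d=viewer.camera('wrist');cv2.imwrite('pics/w3.png',p[:,:,::-1])
p,d=viewer.camera('side');crop(p,220,100,240,180,3,'pics/s3.png')
to([.5273,-.3057,.225])
```

```text
t 4.37 pos [ 4.529e-01 -2.000e-04  2.246e-01] yaw 37.01 tilt 0.15 open 0.004 F [ 0.   0.7 -0.7]
-> txyz [-0.1245  0.2887 -0.0008] turn 0.01
```

View pics/w3.png

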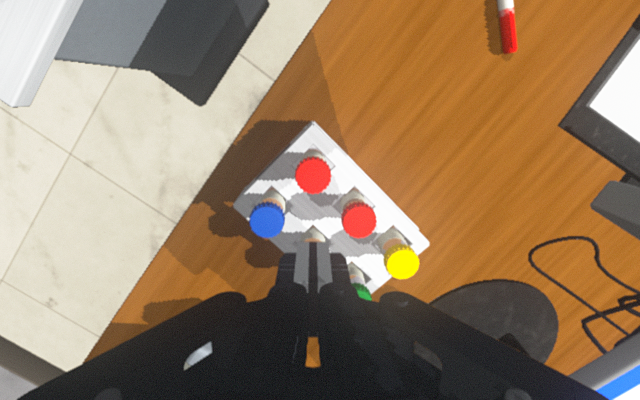

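View pics/s3.png

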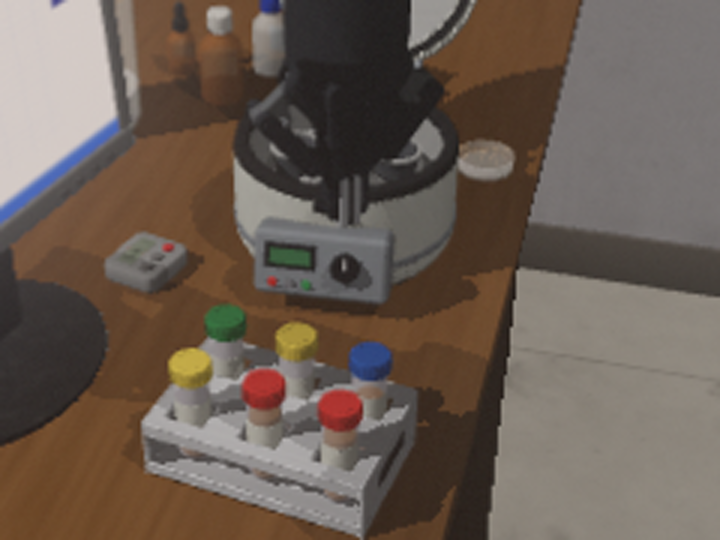

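Run:
```python
from h import *
from bench import viewer,get_obs
o=get_obs()['eef_pos']
for n in ('side','wrist','top'):
    c=viewer.get_calibration(n); print(n,proj(c,o),proj(c,[*o[:2],.101]),proj(c,[.4537,0,.101]))
    p,d=viewer.camera(n); np.savez(n+'1.npz',p=p,d=d,**{k:np.array(v) for k,v in c.items()})
    cv2.imwrite(f'pics/{n}4.png',p[:,:,::-1])
# depth cross-check
for n,uv in (('side',(220+340/3,100+400/3)),('side',(220+345/3,100+208/3)),('wrist',(313,172)),('wrist',(313,270)),('top',(271,218)),):
    f=np.load(n+'1.npz'); oo,r=ray(f,uv); z=f['d'][int(uv[1]),int(uv[0])]; print(n,uv,z,(oo+r*z).round(4))
```

```text
side [[335.30217299 185.97289808]] [[334.43819087 233.41758651]] [[334.06776071 233.4188154 ]]
wrist [[312.04849215 232.17311416]] [[312.48018592 177.96942621]] [[313.3233852  178.29634741]]
top [[261.50504832 215.07850428]] [[270.78512216 219.33477108]] [[270.69797502 219.02326899]]
side (333.3333333333333, 233.33333333333334) 1.0003438 [[ 0.4554 -0.0005  0.1004]]
side (335.0, 169.33333333333331) 0.89430535 [[0.452  0.0089 0.2696]]
wrist (313, 172) 0.30330408 [[0.4499 0.0046 0.1027]]
wrist (313, 270) 0.12654024 [[0.4471 0.0085 0.2856]]
top (271, 218) 0.88145614 [[ 0.4562 -0.0007  0.1008]]
```

View pics/top4.png

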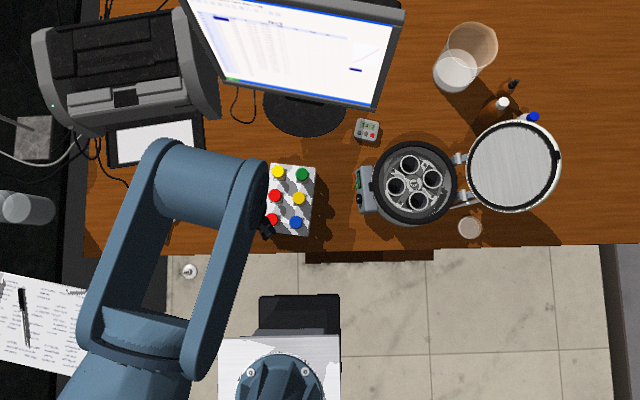

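View pics/side4.png

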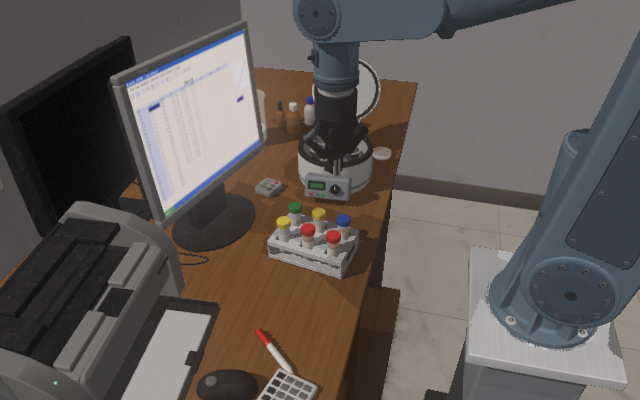

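Run:
```python
from h import *
for n,(u0,v0,w,h,s) in (('side',(300,130,80,90,6)),('wrist',(250,180,130,140,4))):
    f=np.load(n+'1.npz'); crop(f['p'],u0,v0,w,h,s,f'pics/{n}5.png')
    vs=range(150,200,3) if n=='side' else range(220,300,5)
    for v in vs:
        u=338 if n=='side' else 303
        oo,r=ray(f,(u,v)); z=f['d'][v,u]; print(n,u,v,(oo+r*z).round(3)[0])
```

```text
side 338 150 [0.448 0.004 0.31 ]
side 338 153 [0.447 0.009 0.307]
side 338 156 [0.447 0.009 0.3  ]
side 338 159 [0.447 0.008 0.293]
side 338 162 [0.447 0.008 0.286]
side 338 165 [0.447 0.007 0.279]
side 338 168 [0.447 0.005 0.271]
side 338 171 [0.447 0.007 0.265]
side 338 174 [0.446 0.007 0.259]
side 338 177 [ 0.503 -0.242  0.081]
side 338 180 [ 0.5   -0.232  0.079]
side 338 183 [ 0.499 -0.226  0.073]
side 338 186 [ 0.498 -0.225  0.064]
side 338 189 [ 0.496 -0.215  0.062]
side 338 192 [ 0.495 -0.215  0.053]
side 338 195 [ 0.497 -0.222  0.038]
side 338 198 [ 0.495 -0.216  0.033]
wrist 303 220 [ 0.479 -0.051  0.054]
wrist 303 225 [ 0.482 -0.056  0.054]
wrist 303 230 [ 0.485 -0.06   0.055]
wrist 303 235 [ 0.489 -0.065  0.053]
wrist 303 240 [ 0.491 -0.068  0.06 ]
wrist 303 245 [0.444 0.006 0.264]
wrist 303 250 [0.444 0.006 0.269]
wrist 303 255 [0.444 0.006 0.274]
wrist 303 260 [0.444 0.007 0.279]
wrist 303 265 [0.444 0.006 0.282]
wrist 303 270 [0.444 0.006 0.286]
wrist 303 275 [0.444 0.007 0.29 ]
wrist 303 280 [0.444 0.007 0.294]
wrist 303 285 [0.445 0.006 0.295]
wrist 303 290 [0.444 0.008 0.302]
wrist 303 295 [0.444 0.007 0.304]
```

View pics/side5.png

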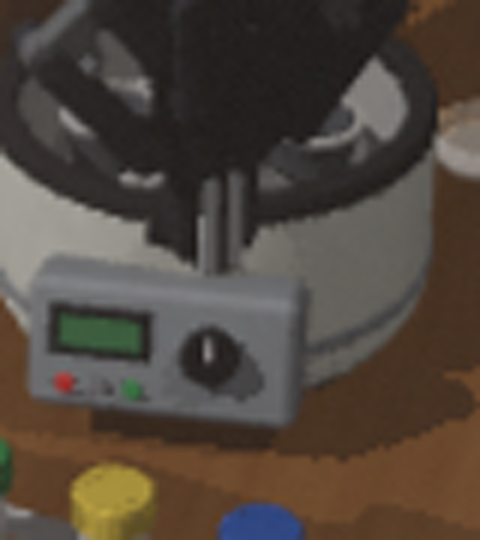

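View pics/wrist5.png

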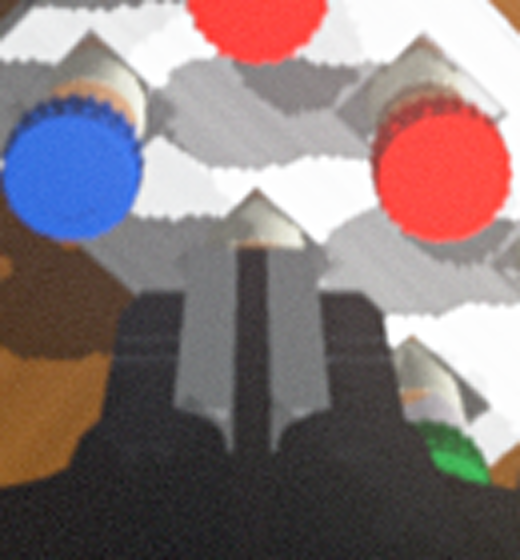

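Request:
{"fn": "move_arm", "kwargs": {"increments": [{"tx":0,"ty":0,"tz":0,"turn":0},{"tx":0,"ty":0,"tz":0,"turn":0},{"tx":0,"ty":0,"tz":0,"turn":0},{"tx":0,"ty":0,"tz":0,"turn":0},{"tx":0,"ty":0,"tz":0.03,"turn":0},{"tx":0,"ty":0,"tz":0.06,"turn":0},{"tx":0,"ty":0,"tz":0.09,"turn":0},{"tx":0,"ty":0,"tz":0.12,"turn":0},{"tx":0,"ty":0,"tz":0.14,"turn":0},{"tx":0,"ty":0,"tz":0.15,"turn":0},{"tx":0,"ty":0,"tz":0.16,"turn":0},{"tx":0,"ty":0,"tz":0.1675,"turn":0},{"tx":0,"ty":0,"tz":0.1675,"turn":0},{"tx":0,"ty":0,"tz":0.1675,"turn":0}], "gripper": 0.65}}

```text
time_s: 5.68
eef_pos: [0.4545, -0.0006, 0.0592]
eef_rot: [0.0, 0.948, 0.317, 0.0]
wrist_force: [0.2, 0.1, -0.1]
opening: 0.652
```

Run:
```python
from h import *
from bench import viewer,get_obs
p,d=viewer.camera('wrist');cv2.imwrite('pics/w6.png',p[:,:,::-1])
p,d=viewer.camera('side');crop(p,270,170,120,110,6,'pics/s6.png')
to([.4539,0,.057])
```

```text
t 5.78 pos [ 0.455  -0.0007  0.0597] yaw 37.01 tilt 0.12 open 0.649 F [-0.3  0.1  0.3]
-> txyz [-0.0004 -0.0012  0.0027] turn 0.01
```

View pics/w6.png

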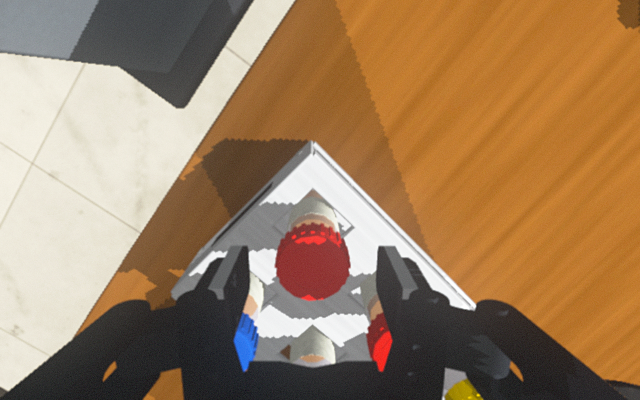

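View pics/s6.png

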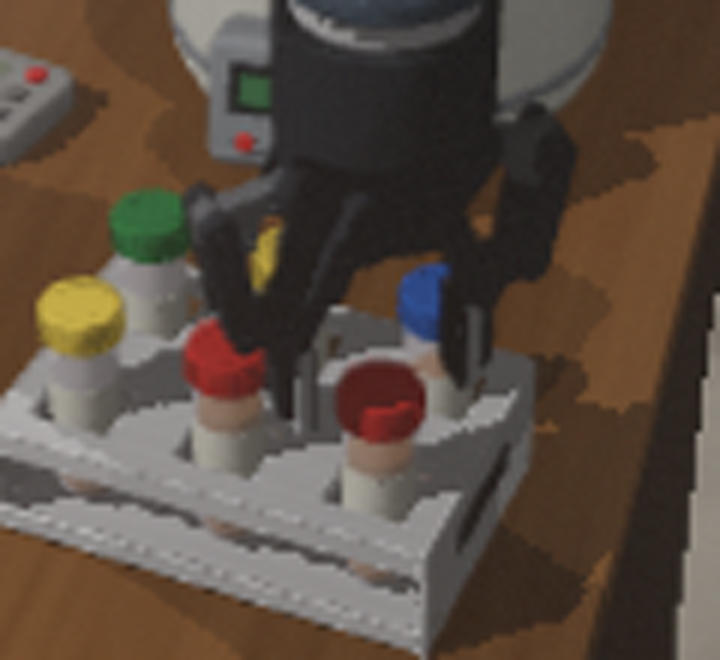

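Run:
```python
from h import *
from bench import viewer,get_obs
c=viewer.get_calibration('wrist'); p,d=viewer.camera('wrist'); o=get_obs(); q=o['eef_rot']; M=R.from_quat(q[[1,2,3,0]]).as_matrix()
print('cam in tool',M.T@(cam(c)[2]-o['eef_pos']))
for uv in ((242,250),(242,256),(242,265),(242,280),(242,290),(384,250),(384,256),(384,265),(384,280),(398,256),(398,270),(228,256),(228,270),(312,235),(312,245),(312,265),(312,285),(312,297),(312,215)):
    oo,r=ray(c,uv); w=(oo+r*d[uv[1],uv[0]])[0]; print(uv,'world',w.round(4),'tool',(M.T@(w-o['eef_pos'])).round(4))
```

```text
cam in tool [ 0.00041483 -0.07223673 -0.17476788]
(242, 250) world [ 0.4258 -0.0091  0.1046] tool [-0.0282 -0.0108 -0.0449]
(242, 256) world [ 0.4268 -0.0092  0.1086] tool [-0.0275 -0.0101 -0.049 ]
(242, 265) world [ 0.4289 -0.0119  0.1096] tool [-0.0275 -0.0067 -0.0499]
(242, 280) world [ 0.4323 -0.0164  0.1114] tool [-0.0275 -0.001  -0.0517]
(242, 290) world [ 0.4347 -0.0199  0.1117] tool [-0.0277  0.0032 -0.0521]
(384, 250) world [0.4717 0.0254 0.1047] tool [ 0.0292 -0.0107 -0.045 ]
(384, 256) world [0.4704 0.0251 0.1111] tool [ 0.0279 -0.0112 -0.0514]
(384, 265) world [0.4727 0.0222 0.1115] tool [ 0.0281 -0.0075 -0.0518]
(384, 280) world [0.4761 0.0178 0.1131] tool [ 0.0281 -0.0019 -0.0534]
(398, 256) world [0.4752 0.0281 0.1102] tool [ 0.0336 -0.0107 -0.0505]
(398, 270) world [0.4728 0.0267 0.122 ] tool [ 0.0308 -0.0111 -0.0623]
(228, 256) world [ 0.4222 -0.0114  0.1105] tool [-0.0325 -0.011  -0.0509]
(228, 270) world [ 0.4244 -0.0107  0.1204] tool [-0.0303 -0.0103 -0.0607]
(312, 235) world [0.4453 0.0122 0.1017] tool [ 0.0001 -0.016  -0.042 ]
(312, 245) world [0.4479 0.0087 0.102 ] tool [ 0.0001 -0.0117 -0.0423]
(312, 265) world [0.453  0.0019 0.1031] tool [ 0.0001 -0.0032 -0.0434]
(312, 285) world [ 0.459  -0.006   0.1022] tool [ 0.0001  0.0068 -0.0425]
(312, 297) world [ 0.4622 -0.0104  0.1028] tool [ 0.0001  0.0122 -0.0431]
(312, 215) world [0.4464 0.0107 0.0726] tool [ 0.0001 -0.0143 -0.0129]
```

The depth reading shows the real fingertips about 31 mm behind the reported TCP when shut, and about 41 mm behind at 0.65 opening. That is why the first grasp closed above the cap. The horizontal position is correct to within 2 mm. I'll go lower.

Request:
{"fn": "move_arm", "kwargs": {"increments": [{"tx":0,"ty":-0.0015,"tz":0.007,"turn":0},{"tx":0,"ty":-0.0015,"tz":0.0137,"turn":0},{"tx":0,"ty":-0.0015,"tz":0.0137,"turn":0},{"tx":0,"ty":-0.0015,"tz":0.0137,"turn":0}]}}

```text
time_s: 6.17
eef_pos: [0.4524, 0.0009, 0.0442]
eef_rot: [-0.0, 0.948, 0.317, -0.001]
wrist_force: [-0.4, -0.6, -0.4]
opening: 0.647
```

Request:
{"fn": "move_arm", "kwargs": {"increments": [{"tx":0,"ty":0,"tz":0,"turn":0},{"tx":0,"ty":0,"tz":0,"turn":0},{"tx":0,"ty":0,"tz":0,"turn":0},{"tx":0,"ty":0,"tz":0,"turn":0},{"tx":0,"ty":0,"tz":0,"turn":0},{"tx":0,"ty":0,"tz":0,"turn":0},{"tx":0,"ty":0,"tz":0,"turn":0},{"tx":0,"ty":0,"tz":0,"turn":0}], "gripper": 0}}

```text
time_s: 6.83
eef_pos: [0.4532, 0.0006, 0.0451]
eef_rot: [0.0, 0.948, 0.317, 0.0]
wrist_force: [-1.0, -0.1, 4.0]
opening: 0.341
```

Run:
```python
from h import *
from bench import viewer,get_obs
p,d=viewer.camera('wrist');cv2.imwrite('pics/w7.png',p[:,:,::-1])
to([.4539,0,.195])
```

```text
t 6.88 pos [0.4532 0.0006 0.0451] yaw 37.01 tilt 0.03 open 0.341 F [-1.  -0.9  4.8]
-> txyz [ 0.0002  0.001  -0.1499] turn 0.01
```

View pics/w7.png

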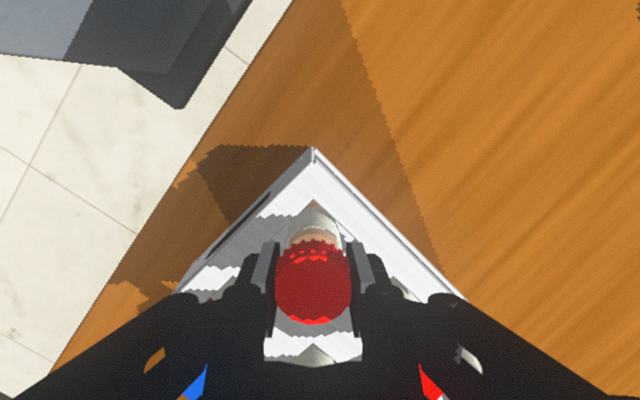

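Request:
{"fn": "move_arm", "kwargs": {"increments": [{"tx":0,"ty":0,"tz":-0.01,"turn":0},{"tx":0,"ty":0,"tz":-0.03,"turn":0},{"tx":0,"ty":0,"tz":-0.06,"turn":0},{"tx":0,"ty":0,"tz":-0.09,"turn":0},{"tx":0,"ty":0,"tz":-0.12,"turn":0},{"tx":0,"ty":0,"tz":-0.14,"turn":0},{"tx":0,"ty":0,"tz":-0.15,"turn":0},{"tx":0,"ty":0,"tz":-0.15,"turn":0}]}}

```text
time_s: 7.55
eef_pos: [0.4545, 0.0005, 0.1975]
eef_rot: [0.001, 0.948, 0.317, 0.002]
wrist_force: [0.6, 0.0, -0.5]
opening: 0.339
```

Run:
```python
from h import *
from bench import viewer,get_obs
p,d=viewer.camera('side');crop(p,270,120,120,130,5,'pics/s8.png')
to([.5273,-.3057,.195])
```

```text
t 7.6 pos [0.4534 0.0007 0.1954] yaw 37.01 tilt 0.1 open 0.337 F [-1.  -0.6 -0.8]
-> txyz [-0.1254  0.2892  0.0007] turn 0.01
```

View pics/s8.png

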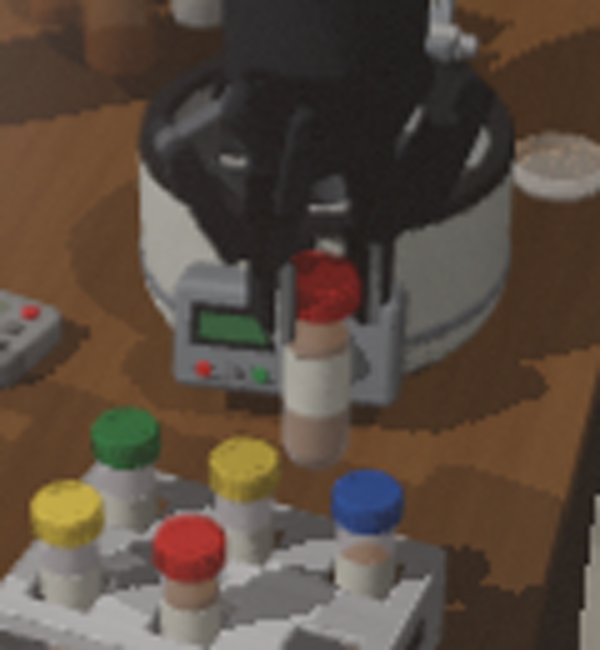

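Red tube held upright, foot at about 0.155 m. I'll carry it to the bucket nearest the rack (0.527, -0.306).

Request:
{"fn": "move_arm", "kwargs": {"increments": [{"tx":-0.012,"ty":0.028,"tz":0,"turn":0},{"tx":-0.027,"ty":0.062,"tz":0,"turn":0},{"tx":-0.043,"ty":0.1,"tz":0,"turn":0},{"tx":-0.059,"ty":0.136,"tz":0,"turn":0},{"tx":-0.075,"ty":0.173,"tz":0,"turn":0},{"tx":-0.091,"ty":0.21,"tz":0,"turn":0},{"tx":-0.106,"ty":0.245,"tz":0,"turn":0},{"tx":-0.117,"ty":0.27,"tz":0,"turn":0},{"tx":-0.1254,"ty":0.2892,"tz":0,"turn":0},{"tx":-0.1254,"ty":0.2892,"tz":0,"turn":0},{"tx":-0.1254,"ty":0.2892,"tz":0,"turn":0},{"tx":-0.1254,"ty":0.2892,"tz":0,"turn":0}]}}

```text
time_s: 8.6
eef_pos: [0.526, -0.3044, 0.1927]
eef_rot: [-0.002, 0.948, 0.317, -0.001]
wrist_force: [-1.5, 0.6, -1.0]
opening: 0.344
```

Run:
```python
from h import *
from bench import viewer,get_obs
p,d=viewer.camera('side');crop(p,270,80,140,130,5,'pics/s9.png')
p,d=viewer.camera('wrist');cv2.imwrite('pics/w9.png',p[:,:,::-1])
to([.5273,-.3057,.084])
```

```text
t 8.7 pos [ 0.5265 -0.3041  0.1939] yaw 37.07 tilt 0.12 open 0.341 F [0.8 0.1 0.1]
-> txyz [-0.0003  0.0019  0.1099] turn 0.07
```

View pics/s9.png

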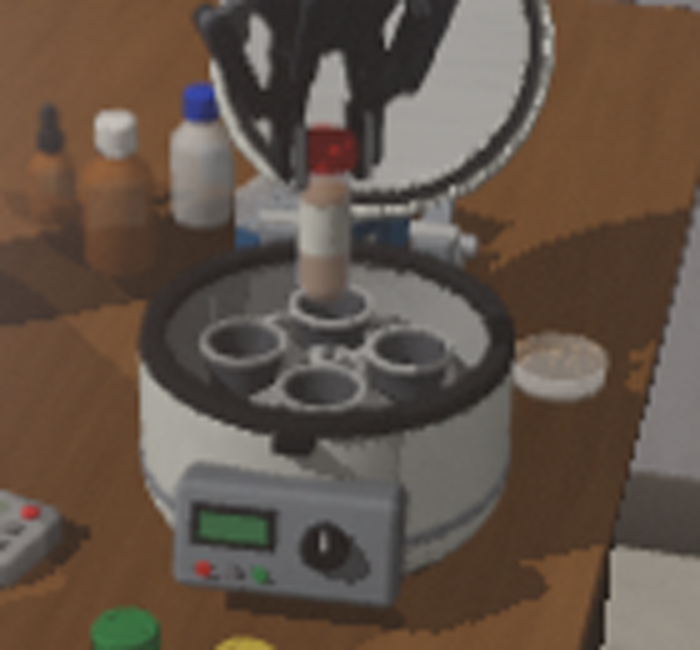

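View pics/w9.png

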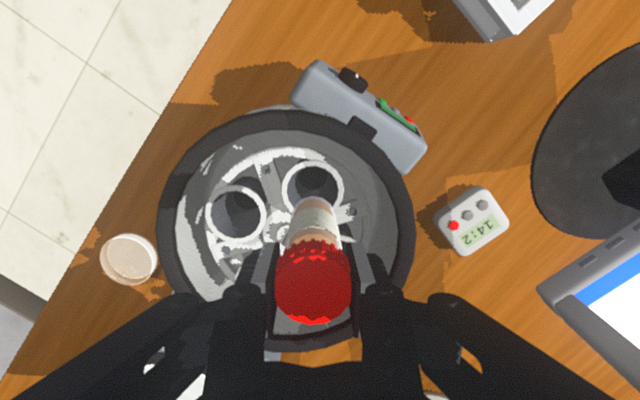

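Run:
```python
from h import *
from bench import viewer,get_obs
c=viewer.get_calibration('wrist'); o=get_obs()['eef_pos']
print(proj(c,[.5273,-.3057,.1]),proj(c,[*o[:2],.1]),onz(c,[(314,187),(238,213)],.1).round(4))
to([.5273,-.3057,.084])
p,d=viewer.camera('wrist');crop(p,190,140,200,110,4,'pics/w10.png')
```

```text
[[311.78811691 188.76443915]] [[312.16952513 186.66162088]] [[ 0.5278 -0.3035  0.1   ]
 [ 0.4918 -0.3579  0.1   ]]
t 8.7 pos [ 0.5265 -0.3041  0.1939] yaw 37.07 tilt 0.12 open 0.341 F [0.8 0.1 0.1]
-> txyz [-0.0003  0.0019  0.1099] turn 0.07
```

View pics/w10.png

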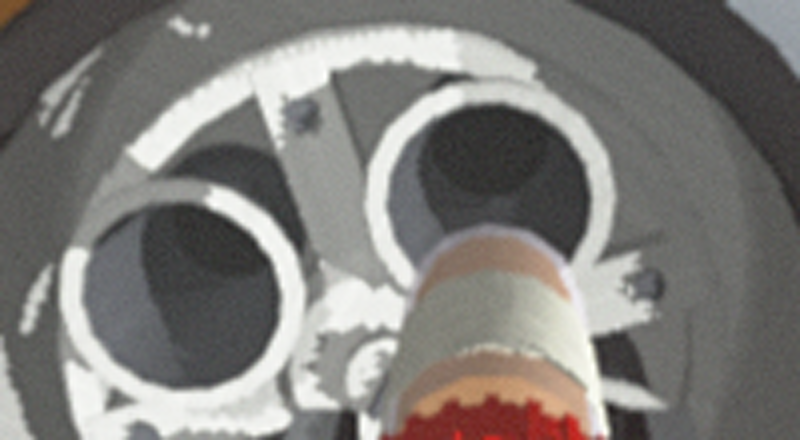

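Request:
{"fn": "move_arm", "kwargs": {"increments": [{"tx":0,"ty":0.0015,"tz":0.01,"turn":0},{"tx":0,"ty":0.0015,"tz":0.03,"turn":0},{"tx":0,"ty":0.0015,"tz":0.05,"turn":0},{"tx":0,"ty":0.0015,"tz":0.065,"turn":0},{"tx":0,"ty":0.0015,"tz":0.08,"turn":0},{"tx":0,"ty":0.0015,"tz":0.092,"turn":0},{"tx":0,"ty":0.0015,"tz":0.102,"turn":0},{"tx":0,"ty":0.0015,"tz":0.109,"turn":0},{"tx":0,"ty":0.0015,"tz":0.109,"turn":0},{"tx":0,"ty":0.0015,"tz":0.109,"turn":0}]}}

```text
time_s: 9.58
eef_pos: [0.5279, -0.3068, 0.0859]
eef_rot: [-0.0, 0.948, 0.317, -0.0]
wrist_force: [0.7, 0.1, -0.2]
opening: 0.338
```

Run:
```python
from h import *
from bench import viewer,get_obs
p,d=viewer.camera('side');crop(p,270,80,140,130,5,'pics/s11.png')
to([.5273,-.3057,.084])
```

```text
t 9.63 pos [ 0.5283 -0.3072  0.0865] yaw 37.01 tilt 0.06 open 0.339 F [ 0.1 -0.3  0. ]
-> txyz [ 0.0001 -0.0018  0.0025] turn 0.01
```

View pics/s11.png

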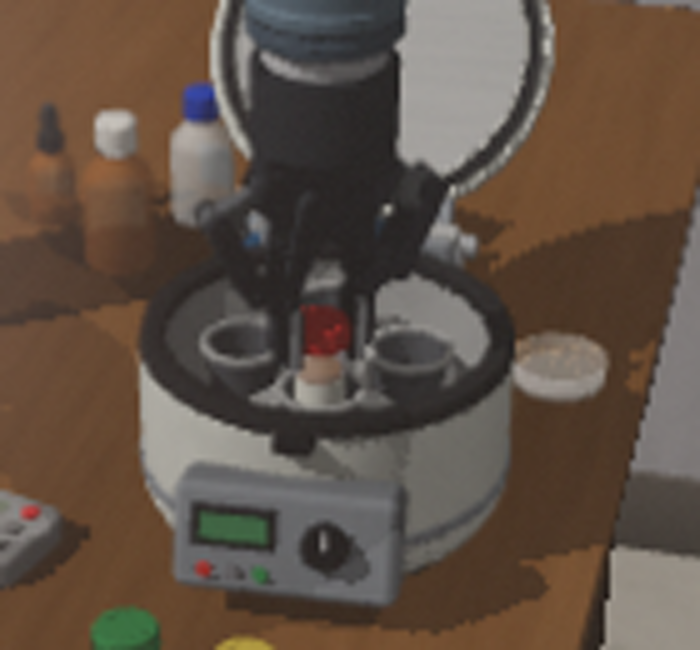

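Request:
{"fn": "move_arm", "kwargs": {"increments": [{"tx":0,"ty":-0.0005,"tz":0.0015,"turn":0},{"tx":0,"ty":-0.0005,"tz":0.0025,"turn":0},{"tx":0,"ty":-0.0005,"tz":0.0025,"turn":0},{"tx":0,"ty":-0.0005,"tz":0.0025,"turn":0}]}}

```text
time_s: 9.97
eef_pos: [0.5277, -0.3066, 0.0837]
eef_rot: [0.0, 0.948, 0.317, 0.0]
wrist_force: [0.3, 0.4, -0.9]
opening: 0.339
```

Request:
{"fn": "move_arm", "kwargs": {"increments": [{"tx":0,"ty":0,"tz":0,"turn":0},{"tx":0,"ty":0,"tz":0,"turn":0},{"tx":0,"ty":0,"tz":0,"turn":0},{"tx":0,"ty":0,"tz":0,"turn":0},{"tx":0,"ty":0,"tz":-0.015,"turn":0},{"tx":0,"ty":0,"tz":-0.045,"turn":0},{"tx":0,"ty":0,"tz":-0.075,"turn":0},{"tx":0,"ty":0,"tz":-0.09,"turn":0},{"tx":0,"ty":0,"tz":-0.09,"turn":0}], "gripper": 0.65}}

```text
time_s: 10.72
eef_pos: [0.5298, -0.3084, 0.1784]
eef_rot: [0.004, 0.948, 0.317, 0.002]
wrist_force: [0.3, -0.5, 0.6]
opening: 0.65
```

Run:
```python
from h import *
from bench import viewer,get_obs
p,d=viewer.camera('side');crop(p,270,80,140,130,5,'pics/s12.png')
to([.5131,-.0083,.165])
```

```text
t 10.77 pos [ 0.5288 -0.3075  0.1758] yaw 37.01 tilt 0.27 open 0.648 F [ 0.3  0.6 -0.3]
-> txyz [ 0.1676 -0.2484  0.0098] turn 0.01
```

View pics/s12.png

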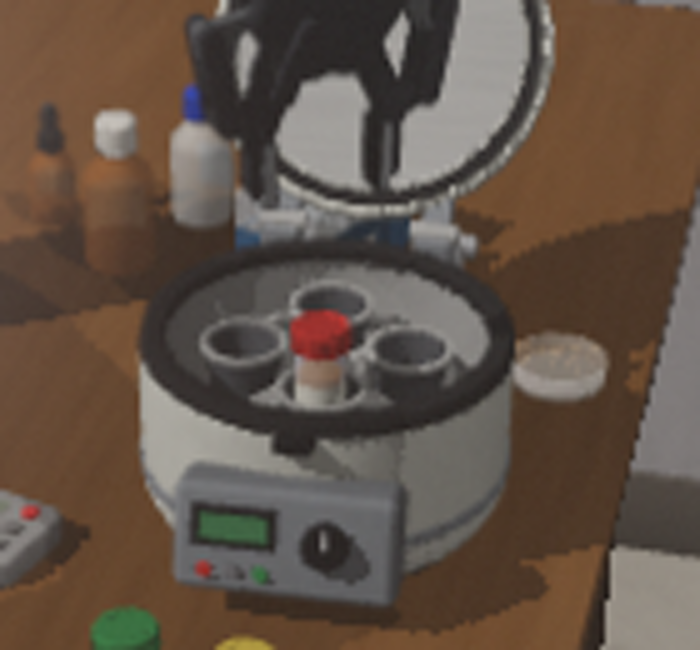

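Request:
{"fn": "move_arm", "kwargs": {"increments": [{"tx":0.021,"ty":-0.031,"tz":0,"turn":0},{"tx":0.044,"ty":-0.065,"tz":0,"turn":0},{"tx":0.067,"ty":-0.099,"tz":0,"turn":0},{"tx":0.09,"ty":-0.133,"tz":0,"turn":0},{"tx":0.113,"ty":-0.167,"tz":0,"turn":0},{"tx":0.136,"ty":-0.201,"tz":0,"turn":0},{"tx":0.155,"ty":-0.23,"tz":0,"turn":0},{"tx":0.1676,"ty":-0.248,"tz":0,"turn":0},{"tx":0.1676,"ty":-0.248,"tz":0.01,"turn":0},{"tx":0.1676,"ty":-0.248,"tz":0.03,"turn":0},{"tx":0.1676,"ty":-0.248,"tz":0.04,"turn":0},{"tx":0.1676,"ty":-0.248,"tz":0.04,"turn":0},{"tx":0.1676,"ty":-0.248,"tz":0.04,"turn":0}]}}

```text
time_s: 11.85
eef_pos: [0.511, -0.008, 0.1319]
eef_rot: [-0.001, 0.948, 0.317, -0.001]
wrist_force: [0.8, -0.2, -0.5]
opening: 0.65
```

Run:
```python
from h import *
from bench import viewer,get_obs
c=viewer.get_calibration('wrist');p,d=viewer.camera('wrist');cv2.imwrite('pics/w13.png',p[:,:,::-1])
o=get_obs(); print('aim px',proj(c,[*o['eef_pos'][:2],.101]))
to([.5131,-.0083,.045])
```

```text
aim px [[313.04017224 214.01670867]]
t 11.9 pos [ 0.5119 -0.0082  0.133 ] yaw 36.95 tilt 0.07 open 0.651 F [ 1.1  0.4 -0.6]
-> txyz [0.001  0.0009 0.088 ] turn -0.05
```

View pics/w13.png

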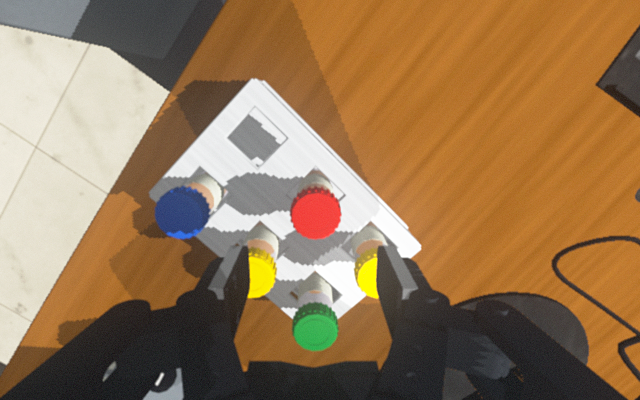

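Request:
{"fn": "move_arm", "kwargs": {"increments": [{"tx":0.0012,"ty":0,"tz":0.02,"turn":0},{"tx":0.0012,"ty":0,"tz":0.045,"turn":0},{"tx":0.0012,"ty":0,"tz":0.065,"turn":0},{"tx":0.0012,"ty":0,"tz":0.08,"turn":0},{"tx":0.0012,"ty":0,"tz":0.088,"turn":0},{"tx":0.0012,"ty":0,"tz":0.088,"turn":0},{"tx":0.0012,"ty":0,"tz":0.088,"turn":0}]}}

```text
time_s: 12.48
eef_pos: [0.5136, -0.0073, 0.046]
eef_rot: [0.0, 0.948, 0.317, 0.0]
wrist_force: [0.4, -0.5, -0.5]
opening: 0.648
```

Request:
{"fn": "move_arm", "kwargs": {"increments": [{"tx":0,"ty":0,"tz":0,"turn":0},{"tx":0,"ty":0,"tz":0,"turn":0},{"tx":0,"ty":0,"tz":0,"turn":0},{"tx":0,"ty":0,"tz":0,"turn":0},{"tx":0,"ty":0,"tz":0,"turn":0},{"tx":0,"ty":0,"tz":0,"turn":0},{"tx":0,"ty":0,"tz":0,"turn":0},{"tx":0,"ty":0,"tz":0,"turn":0}], "gripper": 0}}

```text
time_s: 13.15
eef_pos: [0.5144, -0.0072, 0.0469]
eef_rot: [0.001, 0.948, 0.317, 0.001]
wrist_force: [-0.5, -1.0, 6.1]
opening: 0.338
```

Run:
```python
from h import *
to([.5432,-.3972,.195])
```

```text
t 13.15 pos [ 0.5144 -0.0072  0.0469] yaw 37.01 tilt 0.17 open 0.338 F [-0.5 -1.   6.1]
-> txyz [-0.2115  0.3291 -0.1478] turn 0.01
```

Request:
{"fn": "move_arm", "kwargs": {"increments": [{"tx":0,"ty":0,"tz":-0.01,"turn":0},{"tx":0,"ty":0,"tz":-0.03,"turn":0},{"tx":0,"ty":0,"tz":-0.06,"turn":0},{"tx":0,"ty":0,"tz":-0.09,"turn":0},{"tx":0,"ty":0,"tz":-0.12,"turn":0},{"tx":0,"ty":0,"tz":-0.145,"turn":0},{"tx":0,"ty":0,"tz":-0.16,"turn":0},{"tx":0,"ty":0,"tz":-0.16,"turn":0}]}}

```text
time_s: 13.82
eef_pos: [0.5154, -0.0073, 0.2102]
eef_rot: [0.002, 0.948, 0.317, 0.003]
wrist_force: [1.2, -0.1, -0.4]
opening: 0.342
```

Request:
{"fn": "move_arm", "kwargs": {"increments": [{"tx":-0.015,"ty":0.023,"tz":0,"turn":0},{"tx":-0.033,"ty":0.051,"tz":0,"turn":0},{"tx":-0.053,"ty":0.082,"tz":0,"turn":0},{"tx":-0.073,"ty":0.114,"tz":0,"turn":0},{"tx":-0.093,"ty":0.145,"tz":0,"turn":0},{"tx":-0.113,"ty":0.176,"tz":0,"turn":0},{"tx":-0.133,"ty":0.207,"tz":0,"turn":0},{"tx":-0.153,"ty":0.238,"tz":0,"turn":0},{"tx":-0.173,"ty":0.269,"tz":0,"turn":0},{"tx":-0.19,"ty":0.296,"tz":0,"turn":0},{"tx":-0.203,"ty":0.316,"tz":0,"turn":0},{"tx":-0.2115,"ty":0.329,"tz":0,"turn":0},{"tx":-0.2115,"ty":0.329,"tz":0,"turn":0},{"tx":-0.2115,"ty":0.329,"tz":0,"turn":0},{"tx":-0.2115,"ty":0.329,"tz":0,"turn":0}]}}

```text
time_s: 15.07
eef_pos: [0.5418, -0.3955, 0.2042]
eef_rot: [-0.001, 0.948, 0.318, -0.0]
wrist_force: [0.0, 0.6, -0.8]
opening: 0.342
```

Run:
```python
from h import *
from bench import viewer,get_obs
p,d=viewer.camera('side');crop(p,270,80,140,130,5,'pics/s14.png')
c=viewer.get_calibration('wrist');o=get_obs()['eef_pos'];p,d=viewer.camera('wrist');crop(p,170,90,280,150,2.8,'pics/w14.png')
print('aim px crop',(proj(c,[*o[:2],.1])-[170,90])*2.8)
to([.5432,-.3972,.0855])
```

```text
aim px crop [[397.94994173 260.94138016]]
t 15.17 pos [ 0.5423 -0.3953  0.205 ] yaw 37.08 tilt 0.06 open 0.338 F [-0.2  0.3 -0. ]
-> txyz [-0.0004  0.0022  0.1195] turn 0.08
```

View pics/s14.png

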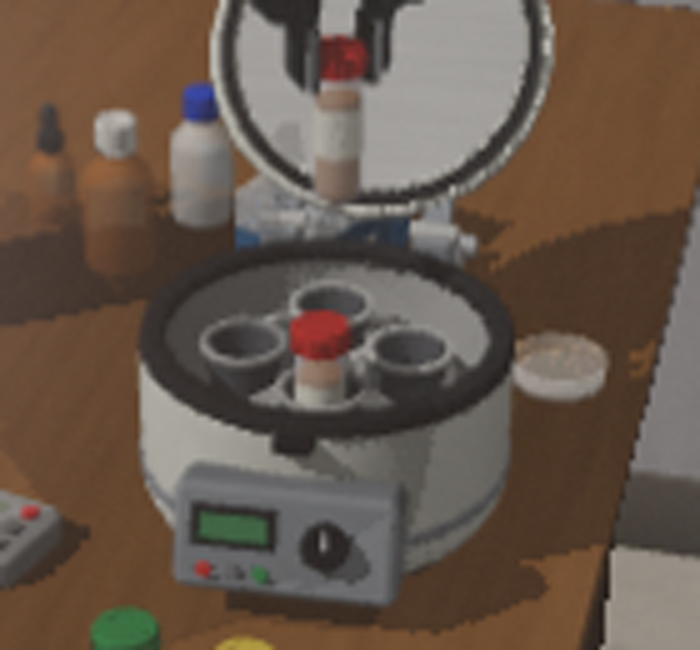

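View pics/w14.png

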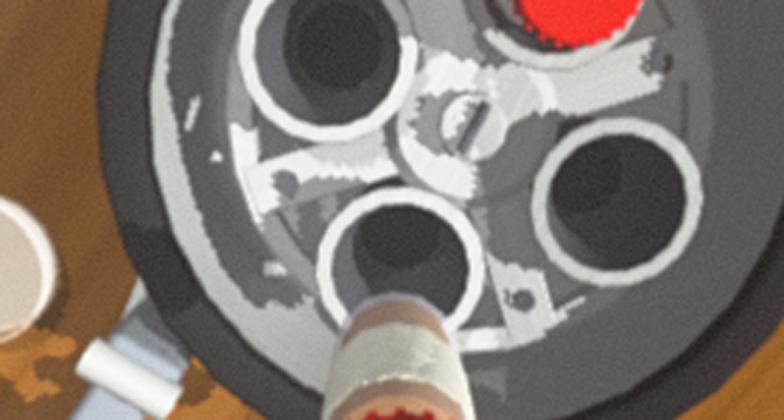

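Request:
{"fn": "move_arm", "kwargs": {"increments": [{"tx":0.0003,"ty":0.001,"tz":0.01,"turn":0},{"tx":0.0003,"ty":0.001,"tz":0.035,"turn":0},{"tx":0.0003,"ty":0.001,"tz":0.06,"turn":0},{"tx":0.0003,"ty":0.001,"tz":0.08,"turn":0},{"tx":0.0003,"ty":0.001,"tz":0.095,"turn":0},{"tx":0.0003,"ty":0.001,"tz":0.107,"turn":0},{"tx":0.0003,"ty":0.001,"tz":0.115,"turn":0},{"tx":0.0003,"ty":0.001,"tz":0.119,"turn":0},{"tx":0.0003,"ty":0.001,"tz":0.119,"turn":0},{"tx":0.0003,"ty":0.001,"tz":0.119,"turn":0},{"tx":0.0003,"ty":0.001,"tz":0.119,"turn":0}]}}

```text
time_s: 16.08
eef_pos: [0.5436, -0.398, 0.0876]
eef_rot: [0.001, 0.948, 0.317, 0.0]
wrist_force: [-0.5, -0.2, -0.8]
opening: 0.342
```

Run:
```python
from h import *
from bench import viewer,get_obs
p,d=viewer.camera('side');crop(p,270,80,140,130,5,'pics/s15.png')
to([.5432,-.3972,.0855])
```

```text
t 16.13 pos [ 0.5436 -0.398   0.0876] yaw 37.01 tilt 0.12 open 0.342 F [-0.8  0.3 -0.3]
-> txyz [ 0.0002 -0.0009  0.0021] turn 0.01
```

View pics/s15.png

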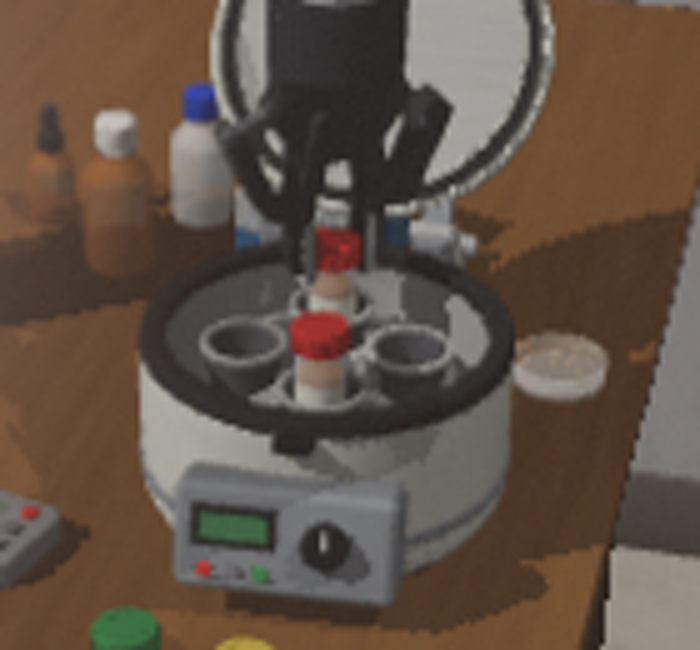

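Request:
{"fn": "move_arm", "kwargs": {"increments": [{"tx":0,"ty":0,"tz":0.001,"turn":0},{"tx":0,"ty":0,"tz":0.002,"turn":0},{"tx":0,"ty":0,"tz":0.0022,"turn":0},{"tx":0,"ty":0,"tz":0.0022,"turn":0}]}}

```text
time_s: 16.47
eef_pos: [0.5434, -0.3979, 0.085]
eef_rot: [0.001, 0.948, 0.317, 0.0]
wrist_force: [0.2, 0.3, 3.6]
opening: 0.336
```

Request:
{"fn": "move_arm", "kwargs": {"increments": [{"tx":0,"ty":0,"tz":0,"turn":0},{"tx":0,"ty":0,"tz":0,"turn":0},{"tx":0,"ty":0,"tz":0,"turn":0},{"tx":0,"ty":0,"tz":0,"turn":0},{"tx":0,"ty":0,"tz":-0.015,"turn":0},{"tx":0,"ty":0,"tz":-0.045,"turn":0},{"tx":0,"ty":0,"tz":-0.075,"turn":0},{"tx":0,"ty":0,"tz":-0.09,"turn":0},{"tx":0,"ty":0,"tz":-0.09,"turn":0}], "gripper": 0.65}}

```text
time_s: 17.22
eef_pos: [0.5451, -0.3995, 0.1795]
eef_rot: [0.004, 0.948, 0.317, 0.002]
wrist_force: [0.5, -0.6, 0.2]
opening: 0.657
```

Run:
```python
from h import *
from bench import viewer,get_obs
p,d=viewer.camera('side');crop(p,270,80,140,130,5,'pics/s16.png')
to([.5048,-.0678,.135])
```

```text
t 17.27 pos [ 0.5441 -0.3986  0.1767] yaw 37.01 tilt 0.27 open 0.653 F [ 0.4 -0.1 -0.4]
-> txyz [ 0.1677 -0.288   0.0405] turn 0.01
```

View pics/s16.png

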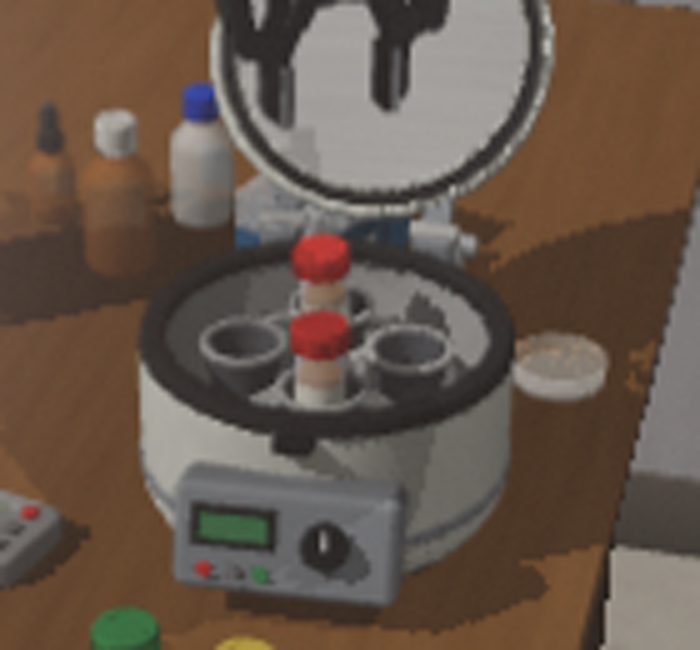

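Request:
{"fn": "move_arm", "kwargs": {"increments": [{"tx":0.018,"ty":-0.031,"tz":0,"turn":0},{"tx":0.038,"ty":-0.065,"tz":0,"turn":0},{"tx":0.058,"ty":-0.1,"tz":0,"turn":0},{"tx":0.078,"ty":-0.134,"tz":0,"turn":0},{"tx":0.098,"ty":-0.168,"tz":0,"turn":0},{"tx":0.118,"ty":-0.203,"tz":0,"turn":0},{"tx":0.138,"ty":-0.237,"tz":0,"turn":0},{"tx":0.155,"ty":-0.266,"tz":0,"turn":0},{"tx":0.1677,"ty":-0.288,"tz":0,"turn":0},{"tx":0.1677,"ty":-0.288,"tz":0.015,"turn":0},{"tx":0.1677,"ty":-0.288,"tz":0.035,"turn":0},{"tx":0.1677,"ty":-0.288,"tz":0.0405,"turn":0},{"tx":0.1677,"ty":-0.288,"tz":0.0405,"turn":0},{"tx":0.1677,"ty":-0.288,"tz":0.0405,"turn":0}]}}

```text
time_s: 18.43
eef_pos: [0.5029, -0.0665, 0.1329]
eef_rot: [-0.001, 0.948, 0.317, -0.001]
wrist_force: [0.5, -0.0, 1.2]
opening: 0.651
```

Run:
```python
from h import *
from bench import viewer,get_obs
c=viewer.get_calibration('wrist');o=get_obs();p,d=viewer.camera('wrist');cv2.imwrite('pics/w17.png',p[:,:,::-1])
print('aim px',proj(c,[*o['eef_pos'][:2],.101]))
to([.5048,-.0678,.0455])
p,d=viewer.camera('top');crop(p,350,130,130,100,6,'pics/t17.png')
f=dict(viewer.get_calibration('top'));np.savez('top17.npz',p=p,d=d,**f)
```

```text
aim px [[312.0977631  212.40663923]]
t 18.48 pos [ 0.5036 -0.0669  0.1337] yaw 36.97 tilt 0.03 open 0.646 F [ 0.2 -0.5  1. ]
-> txyz [0.0004 0.0014 0.0882] turn -0.03
```

View pics/w17.png

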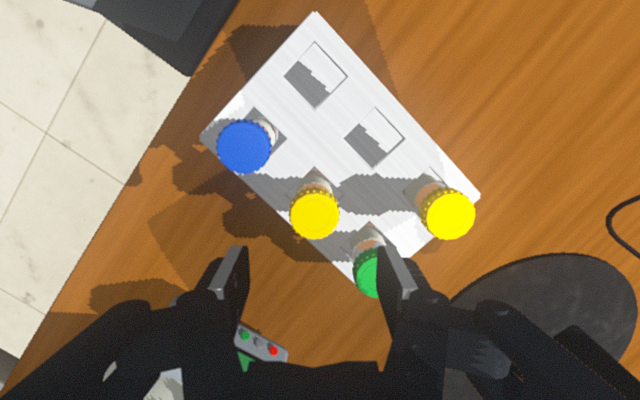

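View pics/t17.png

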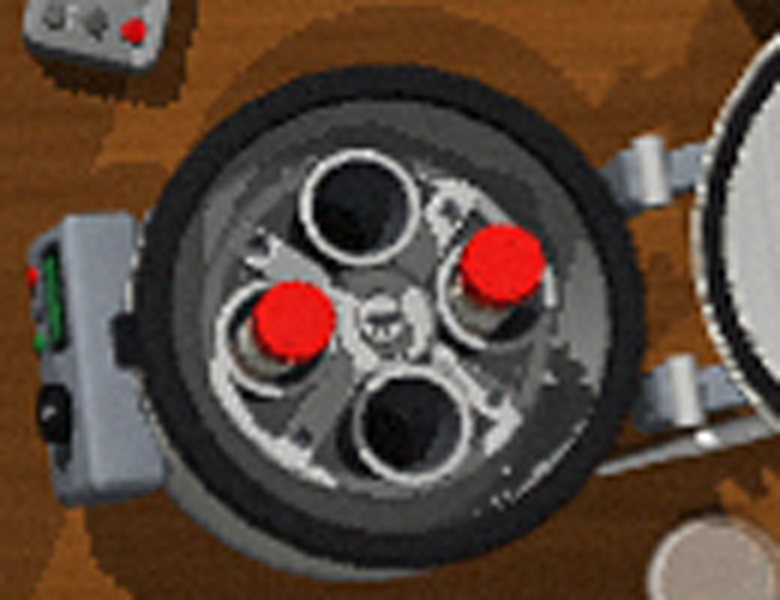

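Run:
```python
from h import *
f=np.load('top17.npz')
b=np.array([[293,322],[502,265]])/6+[349.58,129.58]
print(onz(f,b,.139).round(4)); 
for u,v in b: print(f['d'][int(round(v)),int(round(u))], onz(f,[u,v],.139), (lambda o,r:(o+r*f['d'][int(round(v)),int(round(u))]).round(4))(*ray(f,[u,v])))
```

```text
[[ 0.5272 -0.3065  0.139 ]
 [ 0.5477 -0.3897  0.139 ]]
0.8483961 [[ 0.52719175 -0.30647195  0.139     ]] [[ 0.527  -0.3062  0.1403]]
0.8506387 [[ 0.54772812 -0.38967656  0.139     ]] [[ 0.5476 -0.3894  0.1398]]
```

Request:
{"fn": "move_arm", "kwargs": {"increments": [{"tx":0.0012,"ty":0.001,"tz":0.02,"turn":0},{"tx":0.0012,"ty":0.001,"tz":0.045,"turn":0},{"tx":0.0012,"ty":0.001,"tz":0.065,"turn":0},{"tx":0.0012,"ty":0.001,"tz":0.08,"turn":0},{"tx":0.0012,"ty":0.001,"tz":0.088,"turn":0},{"tx":0.0012,"ty":0.001,"tz":0.088,"turn":0},{"tx":0.0012,"ty":0.001,"tz":0.088,"turn":0},{"tx":0.0012,"ty":0.001,"tz":0.088,"turn":0}]}}

```text
time_s: 19.2
eef_pos: [0.5064, -0.0672, 0.0471]
eef_rot: [0.001, 0.948, 0.317, 0.001]
wrist_force: [-0.5, 0.3, 0.1]
opening: 0.653
```

Request:
{"fn": "move_arm", "kwargs": {"increments": [{"tx":0,"ty":0,"tz":0,"turn":0},{"tx":0,"ty":0,"tz":0,"turn":0},{"tx":0,"ty":0,"tz":0,"turn":0},{"tx":0,"ty":0,"tz":0,"turn":0},{"tx":0,"ty":0,"tz":0,"turn":0},{"tx":0,"ty":0,"tz":0,"turn":0},{"tx":0,"ty":0,"tz":0,"turn":0},{"tx":0,"ty":0,"tz":0,"turn":0}], "gripper": 0}}

```text
time_s: 19.87
eef_pos: [0.5062, -0.0671, 0.0468]
eef_rot: [0.001, 0.948, 0.317, 0.001]
wrist_force: [-0.6, 0.6, 6.2]
opening: 0.341
```

Request:
{"fn": "move_arm", "kwargs": {"increments": [{"tx":0,"ty":0,"tz":-0.01,"turn":0},{"tx":0,"ty":0,"tz":-0.03,"turn":0},{"tx":0,"ty":0,"tz":-0.06,"turn":0},{"tx":0,"ty":0,"tz":-0.09,"turn":0},{"tx":0,"ty":0,"tz":-0.12,"turn":0},{"tx":0,"ty":0,"tz":-0.145,"turn":0},{"tx":0,"ty":0,"tz":-0.16,"turn":0},{"tx":0,"ty":0,"tz":-0.16,"turn":0},{"tx":0,"ty":0,"tz":-0.16,"turn":0}]}}

```text
time_s: 20.62
eef_pos: [0.5055, -0.0667, 0.2065]
eef_rot: [0.001, 0.948, 0.317, 0.001]
wrist_force: [-0.0, 0.7, -1.0]
opening: 0.341
```

Run:
```python
from h import *
to([.581,-.3434,.205])
to([.4905,-.3595,.205])
```

```text
t 20.62 pos [ 0.5055 -0.0667  0.2065] yaw 37.01 tilt 0.1 open 0.341 F [-0.   0.7 -1. ]
-> txyz [-0.1062  0.2664  0.0018] turn 0.01
t 20.62 pos [ 0.5055 -0.0667  0.2065] yaw 37.01 tilt 0.1 open 0.341 F [-0.   0.7 -1. ]
-> txyz [-0.1882  0.2248  0.0017] turn 0.01
```

Request:
{"fn": "move_arm", "kwargs": {"increments": [{"tx":-0.018,"ty":0.022,"tz":0,"turn":0},{"tx":-0.04,"ty":0.048,"tz":0,"turn":0},{"tx":-0.063,"ty":0.075,"tz":0,"turn":0},{"tx":-0.086,"ty":0.103,"tz":0,"turn":0},{"tx":-0.109,"ty":0.13,"tz":0,"turn":0},{"tx":-0.132,"ty":0.158,"tz":0,"turn":0},{"tx":-0.155,"ty":0.185,"tz":0,"turn":0},{"tx":-0.173,"ty":0.207,"tz":0,"turn":0},{"tx":-0.188,"ty":0.2248,"tz":0,"turn":0},{"tx":-0.188,"ty":0.2248,"tz":0,"turn":0},{"tx":-0.188,"ty":0.2248,"tz":0,"turn":0},{"tx":-0.188,"ty":0.2248,"tz":0,"turn":0},{"tx":-0.188,"ty":0.2248,"tz":0,"turn":0}]}}

```text
time_s: 21.7
eef_pos: [0.4902, -0.3577, 0.2047]
eef_rot: [-0.001, 0.948, 0.318, -0.0]
wrist_force: [-0.5, -0.0, 0.6]
opening: 0.334
```

Run:
```python
from h import *
from bench import viewer,get_obs
p,d=viewer.camera('side');crop(p,270,80,140,130,5,'pics/s18.png')
c=viewer.get_calibration('wrist');o=get_obs()['eef_pos'];p,d=viewer.camera('wrist');crop(p,170,90,280,150,2.8,'pics/w18.png')
print('aim px crop',(proj(c,[*o[:2],.1])-[170,90])*2.8)
to([.4905,-.3595,.085])
```

```text
aim px crop [[397.96357924 260.4503906 ]]
t 21.8 pos [ 0.4906 -0.358   0.2055] yaw 37.09 tilt 0.04 open 0.34 F [ 0.2  0.8 -0.2]
-> txyz [-0.001   0.0013  0.1205] turn 0.09
```

View pics/s18.png

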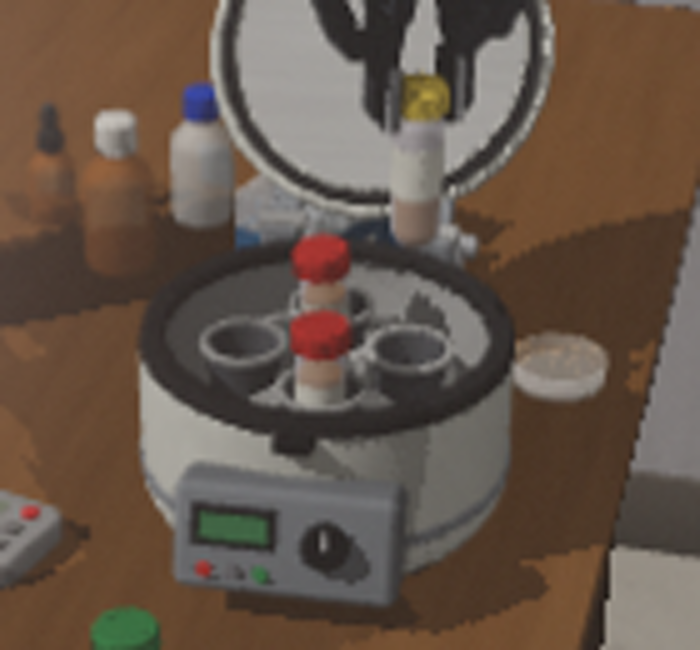

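View pics/w18.png

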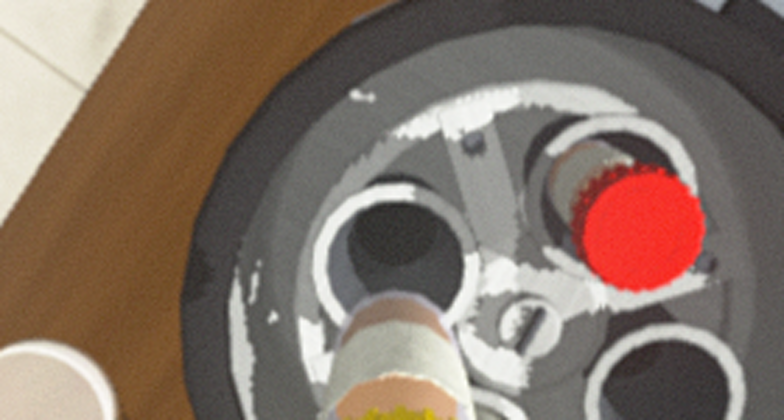

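Request:
{"fn": "move_arm", "kwargs": {"increments": [{"tx":-0.0005,"ty":0.001,"tz":0.01,"turn":0},{"tx":-0.0005,"ty":0.001,"tz":0.035,"turn":0},{"tx":-0.0005,"ty":0.001,"tz":0.06,"turn":0},{"tx":-0.0005,"ty":0.001,"tz":0.08,"turn":0},{"tx":-0.0005,"ty":0.001,"tz":0.095,"turn":0},{"tx":-0.0005,"ty":0.001,"tz":0.107,"turn":0},{"tx":-0.0005,"ty":0.001,"tz":0.115,"turn":0},{"tx":-0.0005,"ty":0.001,"tz":0.119,"turn":0},{"tx":-0.0005,"ty":0.001,"tz":0.119,"turn":0},{"tx":-0.0005,"ty":0.001,"tz":0.119,"turn":0},{"tx":-0.0005,"ty":0.001,"tz":0.119,"turn":0}]}}

```text
time_s: 22.72
eef_pos: [0.4912, -0.361, 0.0878]
eef_rot: [0.001, 0.948, 0.317, 0.0]
wrist_force: [-0.5, -0.2, -0.0]
opening: 0.336
```

Run:
```python
from h import *
from bench import viewer,get_obs
p,d=viewer.camera('side');crop(p,270,80,140,130,5,'pics/s19.png')
to([.4905,-.3595,.085])
```

```text
t 22.77 pos [ 0.4912 -0.361   0.0878] yaw 37.01 tilt 0.12 open 0.338 F [ 0.6 -0.4 -0.3]
-> txyz [ 0.0004 -0.0016  0.0028] turn 0.01
```

View pics/s19.png

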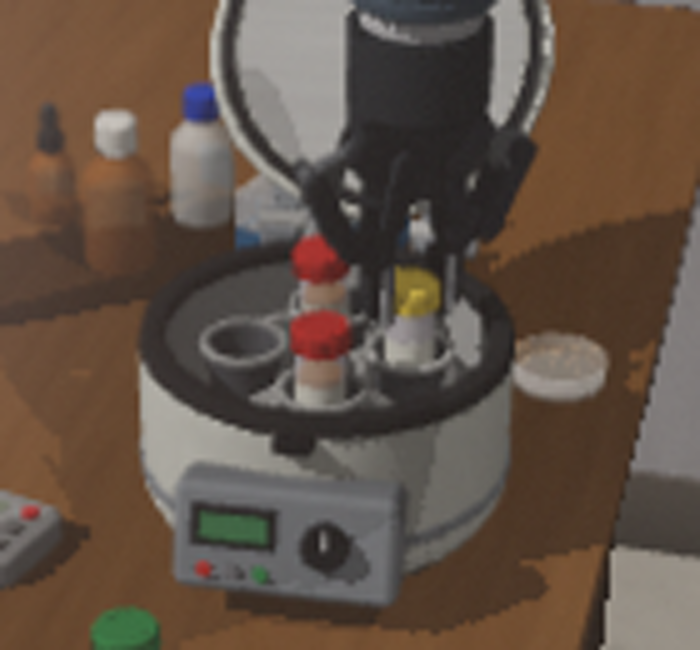

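Request:
{"fn": "move_arm", "kwargs": {"increments": [{"tx":0.0003,"ty":-0.001,"tz":0.001,"turn":0},{"tx":0.0003,"ty":-0.001,"tz":0.002,"turn":0},{"tx":0.0003,"ty":-0.001,"tz":0.0022,"turn":0},{"tx":0.0003,"ty":-0.001,"tz":0.0022,"turn":0},{"tx":0.0003,"ty":-0.001,"tz":0.0022,"turn":0}]}}

```text
time_s: 23.18
eef_pos: [0.4905, -0.3597, 0.085]
eef_rot: [0.0, 0.948, 0.317, 0.0]
wrist_force: [-0.3, -0.1, 3.2]
opening: 0.339
```

Request:
{"fn": "move_arm", "kwargs": {"increments": [{"tx":0,"ty":0,"tz":0,"turn":0},{"tx":0,"ty":0,"tz":0,"turn":0},{"tx":0,"ty":0,"tz":0,"turn":0},{"tx":0,"ty":0,"tz":0,"turn":0},{"tx":0,"ty":0,"tz":-0.005,"turn":0},{"tx":0,"ty":0,"tz":-0.02,"turn":0},{"tx":0,"ty":0,"tz":-0.045,"turn":0},{"tx":0,"ty":0,"tz":-0.075,"turn":0},{"tx":0,"ty":0,"tz":-0.09,"turn":0},{"tx":0,"ty":0,"tz":-0.09,"turn":0}], "gripper": 0.5}}

```text
time_s: 24.02
eef_pos: [0.4922, -0.3616, 0.1798]
eef_rot: [0.004, 0.948, 0.317, 0.002]
wrist_force: [-0.3, -0.5, -0.2]
opening: 0.499
```

Run:
```python
from h import *
from bench import viewer,get_obs
p,d=viewer.camera('side');crop(p,270,80,140,130,5,'pics/s20.png')
to([.5725,-.0167,.135])
```

```text
t 24.07 pos [ 0.4913 -0.3606  0.1772] yaw 37.01 tilt 0.29 open 0.497 F [ 0.2 -1.  -0.8]
-> txyz [ 0.2718 -0.226   0.0412] turn 0.01
```

View pics/s20.png

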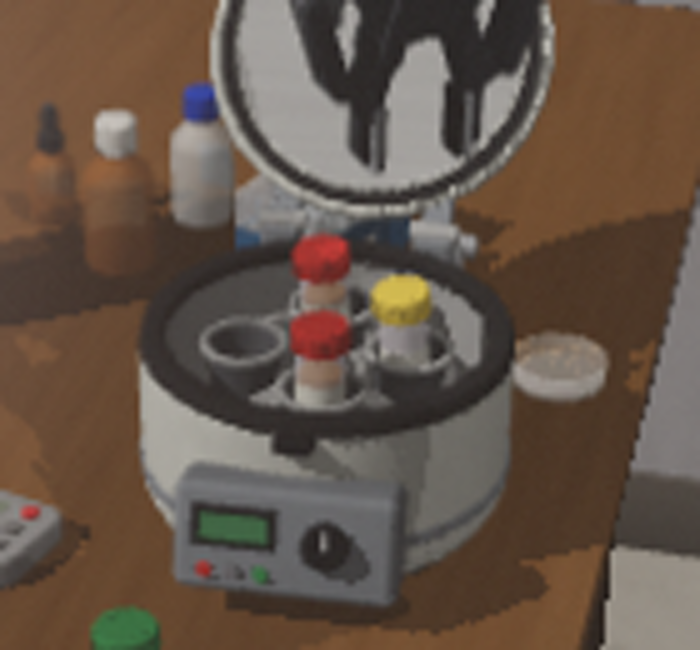

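Request:
{"fn": "move_arm", "kwargs": {"increments": [{"tx":0.025,"ty":-0.021,"tz":0,"turn":0},{"tx":0.055,"ty":-0.046,"tz":0,"turn":0},{"tx":0.085,"ty":-0.071,"tz":0,"turn":0},{"tx":0.115,"ty":-0.096,"tz":0,"turn":0},{"tx":0.145,"ty":-0.121,"tz":0,"turn":0},{"tx":0.175,"ty":-0.146,"tz":0,"turn":0},{"tx":0.205,"ty":-0.17,"tz":0,"turn":0},{"tx":0.233,"ty":-0.194,"tz":0,"turn":0},{"tx":0.255,"ty":-0.212,"tz":0,"turn":0},{"tx":0.2718,"ty":-0.226,"tz":0,"turn":0},{"tx":0.2718,"ty":-0.226,"tz":0.015,"turn":0},{"tx":0.2718,"ty":-0.226,"tz":0.035,"turn":0},{"tx":0.2718,"ty":-0.226,"tz":0.0412,"turn":0},{"tx":0.2718,"ty":-0.226,"tz":0.0412,"turn":0},{"tx":0.2718,"ty":-0.226,"tz":0.0412,"turn":0}], "gripper": 0.65}}

```text
time_s: 25.32
eef_pos: [0.5704, -0.0155, 0.1324]
eef_rot: [-0.001, 0.948, 0.317, -0.001]
wrist_force: [0.2, 0.1, 0.2]
opening: 0.651
```

Run:
```python
from h import *
from bench import viewer,get_obs
c=viewer.get_calibration('wrist');o=get_obs();p,d=viewer.camera('wrist');cv2.imwrite('pics/w21.png',p[:,:,::-1])
print('aim px',proj(c,[*o['eef_pos'][:2],.101]))
to([.5725,-.0167,.0455])
p,d=viewer.camera('top');crop(p,350,130,130,100,6,'pics/t21.png')
f=dict(viewer.get_calibration('top'));np.savez('top21.npz',p=p,d=d,**f)
```

```text
aim px [[312.11382071 212.65353929]]
t 25.37 pos [ 0.5713 -0.0157  0.1334] yaw 36.97 tilt 0.01 open 0.649 F [ 0.5 -0.4  0.4]
-> txyz [0.0004 0.0015 0.0879] turn -0.03
```

View pics/w21.png

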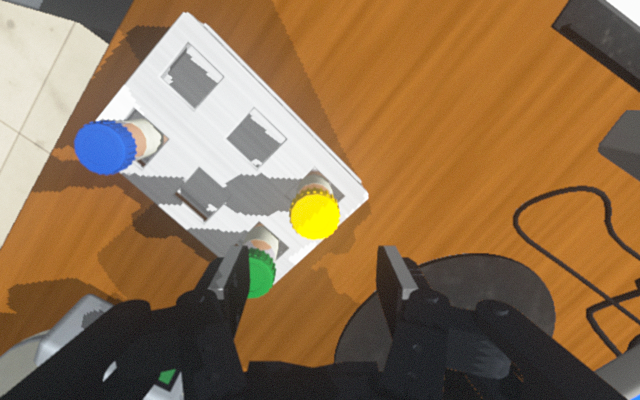

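View pics/t21.png

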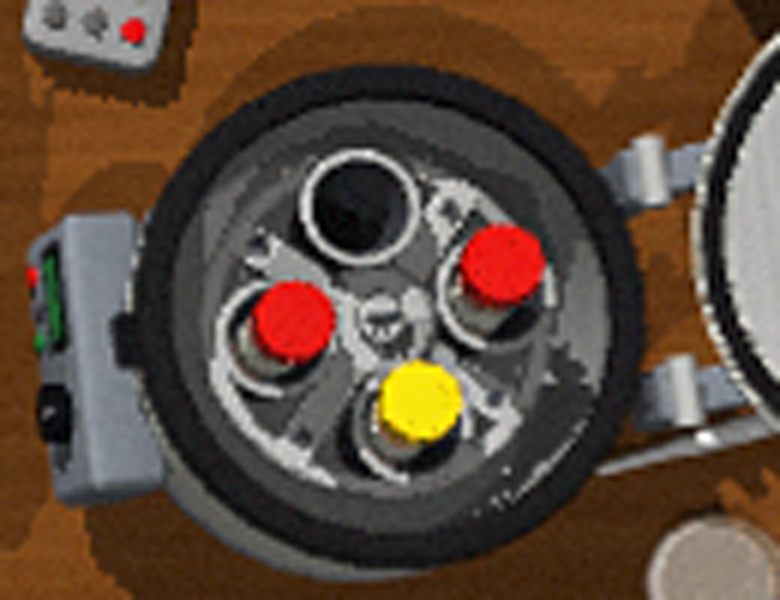

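Request:
{"fn": "move_arm", "kwargs": {"increments": [{"tx":0.0012,"ty":0.001,"tz":0.02,"turn":0},{"tx":0.0012,"ty":0.001,"tz":0.045,"turn":0},{"tx":0.0012,"ty":0.001,"tz":0.065,"turn":0},{"tx":0.0012,"ty":0.001,"tz":0.08,"turn":0},{"tx":0.0012,"ty":0.001,"tz":0.088,"turn":0},{"tx":0.0012,"ty":0.001,"tz":0.088,"turn":0},{"tx":0.0012,"ty":0.001,"tz":0.088,"turn":0},{"tx":0.0012,"ty":0.001,"tz":0.088,"turn":0}]}}

```text
time_s: 26.08
eef_pos: [0.574, -0.0159, 0.0469]
eef_rot: [0.001, 0.948, 0.317, 0.001]
wrist_force: [0.4, -0.6, 0.9]
opening: 0.649
```

Request:
{"fn": "move_arm", "kwargs": {"increments": [{"tx":0,"ty":0,"tz":0,"turn":0},{"tx":0,"ty":0,"tz":0,"turn":0},{"tx":0,"ty":0,"tz":0,"turn":0},{"tx":0,"ty":0,"tz":0,"turn":0},{"tx":0,"ty":0,"tz":0,"turn":0},{"tx":0,"ty":0,"tz":0,"turn":0},{"tx":0,"ty":0,"tz":0,"turn":0},{"tx":0,"ty":0,"tz":0,"turn":0}], "gripper": 0}}

```text
time_s: 26.75
eef_pos: [0.5738, -0.0157, 0.0466]
eef_rot: [0.001, 0.948, 0.317, 0.001]
wrist_force: [0.2, -0.0, 6.5]
opening: 0.343
```

Request:
{"fn": "move_arm", "kwargs": {"increments": [{"tx":0,"ty":0,"tz":-0.01,"turn":0},{"tx":0,"ty":0,"tz":-0.03,"turn":0},{"tx":0,"ty":0,"tz":-0.06,"turn":0},{"tx":0,"ty":0,"tz":-0.09,"turn":0},{"tx":0,"ty":0,"tz":-0.12,"turn":0},{"tx":0,"ty":0,"tz":-0.145,"turn":0},{"tx":0,"ty":0,"tz":-0.16,"turn":0},{"tx":0,"ty":0,"tz":-0.16,"turn":0},{"tx":0,"ty":0,"tz":-0.16,"turn":0}]}}

```text
time_s: 27.5
eef_pos: [0.5731, -0.0154, 0.2061]
eef_rot: [0.0, 0.948, 0.317, 0.001]
wrist_force: [1.1, 1.3, -0.6]
opening: 0.343
```

Run:
```python
from h import *
f=np.load('top21.npz')
b=np.array([[293,322],[502,265],[421,401]])/6+[349.58,129.58]
print(onz(f,b,.139).round(4)) 
to([.581,-.3434,.205])
```

```text
[[ 0.5272 -0.3065  0.139 ]
 [ 0.5477 -0.3897  0.139 ]
 [ 0.4948 -0.3547  0.139 ]]
t 27.5 pos [ 0.5731 -0.0154  0.2061] yaw 37.01 tilt 0.1 open 0.343 F [ 1.1  1.3 -0.6]
-> txyz [-0.1911  0.2667  0.0012] turn 0.01
```

Request:
{"fn": "move_arm", "kwargs": {"increments": [{"tx":-0.018,"ty":0.025,"tz":0,"turn":0},{"tx":-0.039,"ty":0.055,"tz":0,"turn":0},{"tx":-0.061,"ty":0.085,"tz":0,"turn":0},{"tx":-0.083,"ty":0.115,"tz":0,"turn":0},{"tx":-0.104,"ty":0.145,"tz":0,"turn":0},{"tx":-0.126,"ty":0.175,"tz":0,"turn":0},{"tx":-0.147,"ty":0.205,"tz":0,"turn":0},{"tx":-0.165,"ty":0.23,"tz":0,"turn":0},{"tx":-0.18,"ty":0.251,"tz":0,"turn":0},{"tx":-0.1911,"ty":0.2667,"tz":0,"turn":0},{"tx":-0.1911,"ty":0.2667,"tz":0,"turn":0},{"tx":-0.1911,"ty":0.2667,"tz":0,"turn":0},{"tx":-0.1911,"ty":0.2667,"tz":0,"turn":0},{"tx":-0.1911,"ty":0.2667,"tz":0,"turn":0}]}}

```text
time_s: 28.67
eef_pos: [0.5805, -0.3418, 0.2043]
eef_rot: [-0.001, 0.948, 0.318, -0.0]
wrist_force: [0.6, 0.1, -0.5]
opening: 0.345
```

Run:
```python
from h import *
from bench import viewer,get_obs
c=viewer.get_calibration('wrist');o=get_obs()['eef_pos'];p,d=viewer.camera('wrist');crop(p,170,90,280,150,2.8,'pics/w22.png')
print('aim px crop',(proj(c,[*o[:2],.1])-[170,90])*2.8)
to([.581,-.3434,.085])
```

```text
aim px crop [[398.14234953 261.4708401 ]]
t 28.72 pos [ 0.5807 -0.3419  0.2047] yaw 37.09 tilt 0.07 open 0.337 F [-0.1  1.  -0.4]
-> txyz [-0.0007  0.0015  0.1197] turn 0.09
```

View pics/w22.png

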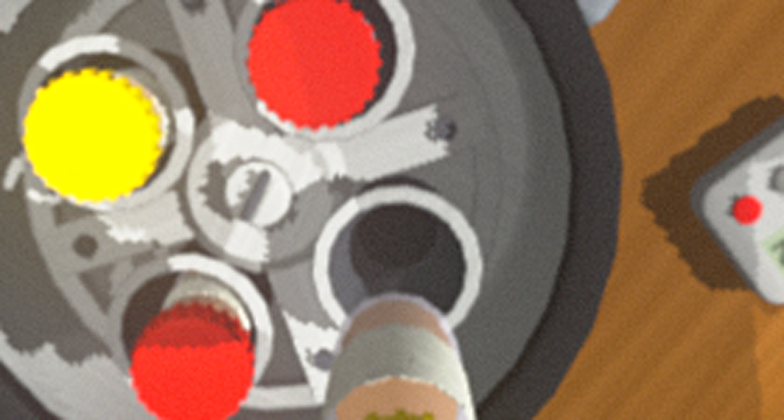

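Request:
{"fn": "move_arm", "kwargs": {"increments": [{"tx":-0.0003,"ty":0.0005,"tz":0.01,"turn":0},{"tx":-0.0003,"ty":0.0005,"tz":0.035,"turn":0},{"tx":-0.0003,"ty":0.0005,"tz":0.06,"turn":0},{"tx":-0.0003,"ty":0.0005,"tz":0.08,"turn":0},{"tx":-0.0003,"ty":0.0005,"tz":0.095,"turn":0},{"tx":-0.0003,"ty":0.0005,"tz":0.107,"turn":0},{"tx":-0.0003,"ty":0.0005,"tz":0.115,"turn":0},{"tx":-0.0003,"ty":0.0005,"tz":0.1185,"turn":0},{"tx":-0.0003,"ty":0.0005,"tz":0.1185,"turn":0},{"tx":-0.0003,"ty":0.0005,"tz":0.1185,"turn":0},{"tx":-0.0003,"ty":0.0005,"tz":0.1185,"turn":0}]}}

```text
time_s: 29.63
eef_pos: [0.5815, -0.3446, 0.0881]
eef_rot: [0.001, 0.948, 0.317, 0.001]
wrist_force: [-0.8, -0.7, -1.0]
opening: 0.337
```

Run:
```python
from h import *
from bench import viewer,get_obs
p,d=viewer.camera('side');crop(p,270,80,140,130,5,'pics/s23.png')
to([.581,-.3436,.085])
```

```text
t 29.68 pos [ 0.5815 -0.3446  0.0882] yaw 37.01 tilt 0.13 open 0.339 F [ 0.4 -1.1  0.7]
-> txyz [ 0.0002 -0.0011  0.0031] turn 0.01
```

View pics/s23.png

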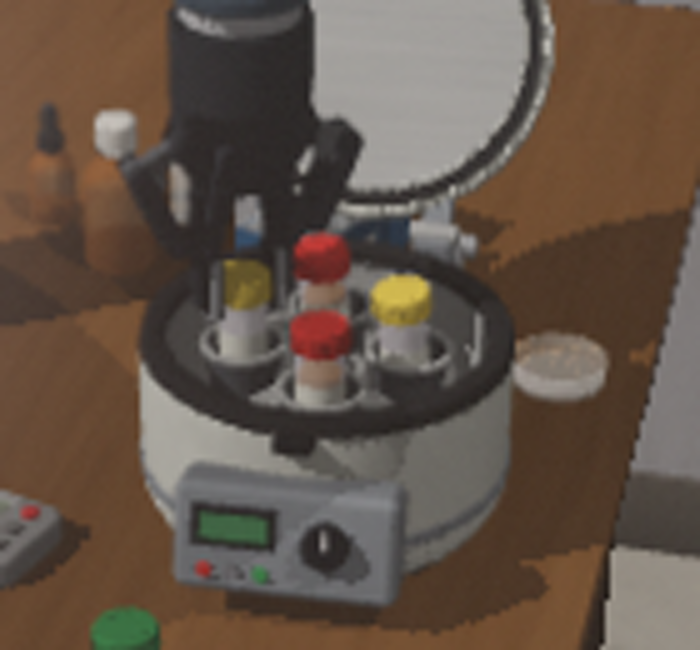

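Request:
{"fn": "move_arm", "kwargs": {"increments": [{"tx":0.0002,"ty":-0.0008,"tz":0.001,"turn":0},{"tx":0.0002,"ty":-0.0008,"tz":0.002,"turn":0},{"tx":0.0002,"ty":-0.0008,"tz":0.0025,"turn":0},{"tx":0.0002,"ty":-0.0008,"tz":0.0025,"turn":0},{"tx":0.0002,"ty":-0.0008,"tz":0.0025,"turn":0}]}}

```text
time_s: 30.1
eef_pos: [0.5807, -0.3435, 0.0848]
eef_rot: [0.0, 0.948, 0.317, 0.0]
wrist_force: [-0.2, -0.1, 2.0]
opening: 0.339
```

Request:
{"fn": "move_arm", "kwargs": {"increments": [{"tx":0,"ty":0,"tz":0,"turn":0},{"tx":0,"ty":0,"tz":0,"turn":0},{"tx":0,"ty":0,"tz":0,"turn":0},{"tx":0,"ty":0,"tz":0,"turn":0},{"tx":0,"ty":0,"tz":-0.005,"turn":0},{"tx":0,"ty":0,"tz":-0.02,"turn":0},{"tx":0,"ty":0,"tz":-0.045,"turn":0},{"tx":0,"ty":0,"tz":-0.075,"turn":0},{"tx":0,"ty":0,"tz":-0.105,"turn":0},{"tx":0,"ty":0,"tz":-0.12,"turn":0},{"tx":0,"ty":0,"tz":-0.12,"turn":0},{"tx":0,"ty":0,"tz":-0.12,"turn":0}], "gripper": 0.47}}

```text
time_s: 31.1
eef_pos: [0.5809, -0.3437, 0.2057]
eef_rot: [0.001, 0.948, 0.317, 0.001]
wrist_force: [-0.3, -0.5, -0.7]
opening: 0.469
```

Run:
```python
from h import *
from bench import viewer,get_obs
p,d=viewer.camera('side');crop(p,270,80,140,130,5,'pics/s24.png')
c=viewer.get_calibration('wrist');p,d=viewer.camera('wrist');cv2.imwrite('pics/w24.png',p[:,:,::-1]);np.savez('w24.npz',p=p,d=d,**c)
to([.45,-.2,.2])
```

```text
t 31.2 pos [ 0.5797 -0.3426  0.2026] yaw 37.01 tilt 0.15 open 0.466 F [-0.8  0.2  0.3]
-> txyz [-0.0177 -0.192   0.0031] turn 0.01
```

View pics/s24.png

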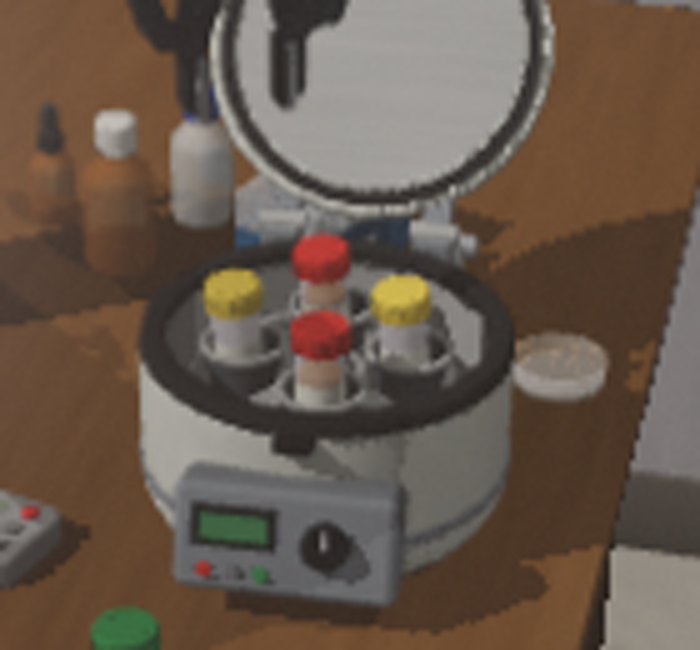

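View pics/w24.png

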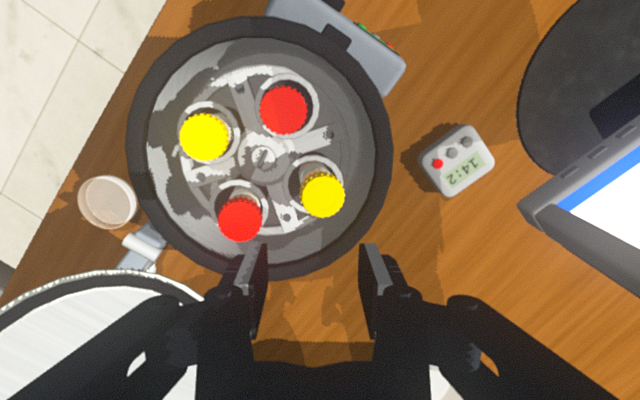

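Request:
{"fn": "move_arm", "kwargs": {"increments": [{"tx":-0.004,"ty":-0.03,"tz":-0.02,"turn":0},{"tx":-0.008,"ty":-0.07,"tz":-0.03,"turn":0},{"tx":-0.012,"ty":-0.11,"tz":-0.03,"turn":0},{"tx":-0.015,"ty":-0.15,"tz":-0.03,"turn":0},{"tx":-0.018,"ty":-0.19,"tz":-0.03,"turn":0},{"tx":-0.018,"ty":-0.22,"tz":-0.03,"turn":0},{"tx":-0.018,"ty":-0.22,"tz":-0.03,"turn":0},{"tx":-0.018,"ty":-0.22,"tz":-0.03,"turn":0}]}}

```text
time_s: 31.87
eef_pos: [0.4325, -0.177, 0.233]
eef_rot: [-0.001, 0.948, 0.318, -0.001]
wrist_force: [-0.1, -0.5, -0.8]
opening: 0.473
```

Run:
```python
from h import *
from bench import viewer,get_obs
p,d=viewer.camera('top');crop(p,350,130,130,100,6,'pics/t25.png')
c=viewer.get_calibration('top');np.savez('top25.npz',p=p,d=d,**c)
cv2.imwrite('pics/top25.png',p[:,:,::-1])
hsv=cv2.cvtColor(p,cv2.COLOR_RGB2HSV)
m=((hsv[...,1]>150)&(hsv[...,2]>180)).astype(np.uint8); m[:,:375]=0;m[:,455:]=0;m[:145]=0;m[220:]=0
n,l,s,ce=cv2.connectedComponentsWithStats(m)
B=np.array([[.581,-.3436],[.5432,-.3975],[.4905,-.3597],[.5273,-.306]])
for i in range(1,n):
    if s[i,4]>40:
        w=onz(c,ce[i],.139)[0]; k=np.argmin(np.linalg.norm(B-w[:2],axis=1)); print(ce[i],s[i,4],w.round(4),k,(w[:2]-B[k]).round(4),np.linalg.norm(w[:2]-B[k]).round(4),'ztop',(.97919-np.median(d[l==i])).round(4))
m=((hsv[...,1]>150)&(hsv[...,2]>110)).astype(np.uint8); m[:,:288]=0;m[:,312:]=0;m[:162]=0;m[232:]=0
n,l,s,ce=cv2.connectedComponentsWithStats(m)
for i in range(1,n):
    if s[i,4]>60: print(ce[i],onz(c,ce[i],.1).round(4))
```

```text
[410.88  158.576] 125 [ 0.5856 -0.339   0.139 ] 0 [0.0046 0.0046] 0.0065 ztop 0.123
[433.4609375 173.1953125] 128 [ 0.549  -0.3903  0.139 ] 1 [0.0058 0.0072] 0.0093 ztop 0.1279
[301.18446602 173.46601942] [[ 0.5645 -0.076   0.1   ]]
```

View pics/t25.png

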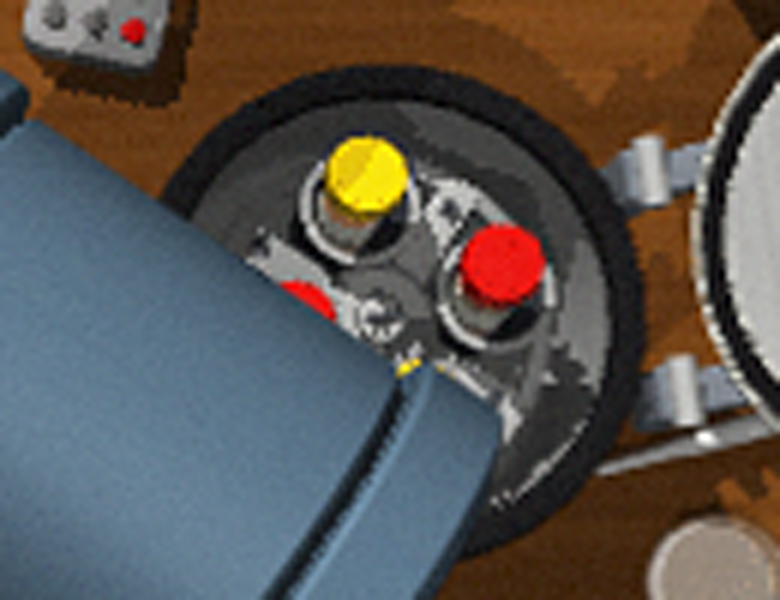

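Run:
```python
from h import *
f=np.load('w24.npz'); crop(f['p'],170,60,190,190,4.2,'pics/w24c.png')
f=np.load('top25.npz'); 
B=np.array([[.581,-.3436],[.5432,-.3975],[.4905,-.3597],[.5273,-.306]])
w=np.load('w24.npz')
print('bucket px in crop',((proj(w,np.c_[B,np.full(4,.1)])-[170,60])*4.2).round(0).tolist())
print('upright cap top px',((proj(w,np.c_[B,np.full(4,.139)])-[170,60])*4.2).round(0).tolist())
```

```text
bucket px in crop [[599.0, 523.0], [284.0, 622.0], [161.0, 309.0], [488.0, 194.0]]
upright cap top px [[599.0, 581.0], [239.0, 694.0], [93.0, 337.0], [470.0, 204.0]]
```

View pics/w24c.png

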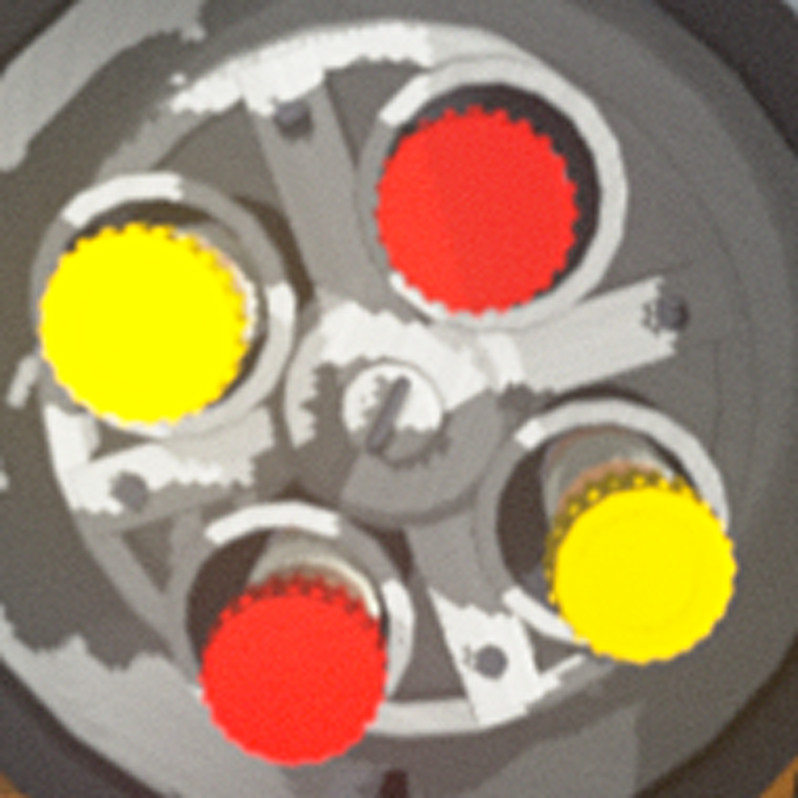

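Run:
```python
from h import *
from bench import viewer,get_obs
p,d=viewer.camera('side');c=viewer.get_calibration('side')
crop(p,250,100,160,190,3.1,'pics/s26.png')
hsv=cv2.cvtColor(p,cv2.COLOR_RGB2HSV); h0=cv2.cvtColor(np.load('side0.npz')['p'],cv2.COLOR_RGB2HSV)
for nm,lo,hi in (('green',50,80),('blue',105,125)):
    for H in (h0,hsv):
        m=((H[...,0]>lo)&(H[...,0]<hi)&(H[...,1]>120)&(H[...,2]>60)); m[:200]=0;m[260:]=0;m[:,:280]=0;m[:,360:]=0
        v,u=np.nonzero(m); print(nm,m.sum(),u.mean().round(2),v.mean().round(2))
```

```text
green 62 294.71 205.53
green 65 294.52 205.62
blue 139 342.91 219.86
blue 128 342.55 219.55
```

View pics/s26.png

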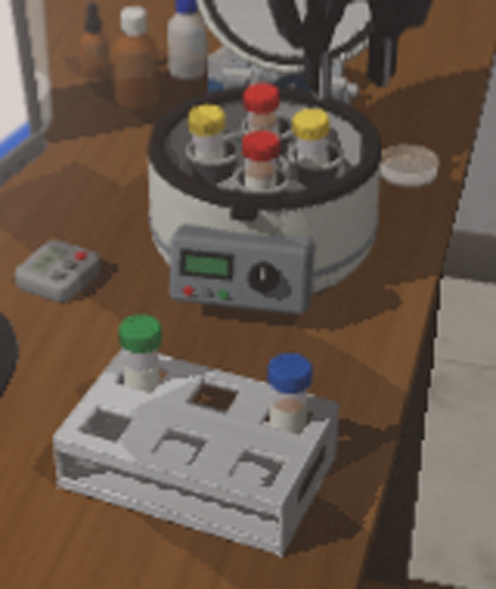

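```bash
python3 -c "
from bench import workorder,get_obs
print(get_obs()['time_s'],workorder.hand_in())"
```

```text
the job is handed in; nothing more can be done
31.9667 None
```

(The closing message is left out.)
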